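# Load the tilted filter holder and snap its cap shut

## Robot

A 6-joint arm with a two-finger parallel gripper is mounted at the origin on the work surface. World frame = base frame: x ahead of the robot, y to its left, z up, the work surface at z = 0. Lengths are in m, angles in rad, forces in N, time in s.
With the tool pointing down it reaches from about 0.375 to 0.9 m from the base axis. Payload 3.1 kg.
Tool frame: the origin (TCP) lies midway between the tips of the shut fingers; the grasp point (between the pads) lies robot.grip_point_offset behind it (robot.grip_point_offset is the distance from the TCP to the grasp point, in m); z points along the fingers, y is the direction in which the jaws open and shut (so a half turn about z gives the same grasp; the last joint's range is limited). The gripper opens to 87 mm and grips with 3 to 60 N. Pads are 19 mm wide; open, the fingers measure 117 mm over their backs; the gripper's body (75 mm by 190 mm) begins 51 mm behind the grasp point.
Start: joints at [0.986, 0.527, 1.433, -0, 1.181, -0.178], TCP at [0.247, 0.574, 0.223] pointing down, gripper open.
Joint ranges: [-3.08, 3.08], [-0.75, 2.2], [0.22, 2.44], [-1.43, 4.57], [0, 2.65], [-2.85, 2.85]. Speed limits (rad/s): [2.79, 2.79, 3.14, 3.14, 3.14, 3.14].

## Interface

Orientations are given as a unit quaternion [x, y, z, w].
In Python, from rig import robot, cams, hand_in gives the robot as it stands. The module is installed in compiled form; this text tells all that it offers.
- The arm moves only by the tool send_rows, never from a script. Its argument "steps" is one flat list of numbers, 5 for each row, row after row: the finger opening in m, from 0 to 0.087, then the shift along the tool's x, y, z in m, then the turn about the tool's z in rad. A call has 1 to 8 rows; each row is the pose to reach, as a shift and turn from the pose measured when the call began, along the tool's axes at that moment; what a row does not reach only later rows make up. A row lasts 1/8 s, in which the tool goes at most 62.5 mm and 10.7 degrees, less where a joint would pass 70% of its speed; a pose out of reach is approached as far as the arm can. A call with a gripper value outside its range is refused whole. The fingers move at their own pace and stop on an object; "force" is the grip in N (left out, the last holds). Time passes only in rows, so rows that repeat a pose let the fingers close. It gives the time, the measured TCP pose, the force and the opening at its end, in the units of the state.
- robot.get_obs(): the state, without advancing time (a new reading comes with each control period).
- cams.camera(name): name is "side" or "top"; returns a dict with "color" (480x640x3 uint8, red, green, blue), "range_z" (480x640 float32, m along the optical axis (not along the pixel's ray), 0 where there is no reading), "intrinsics" (3x3 intrinsics, pixels), "extrinsics" (4x4, takes a point from camera to world coordinates). Camera axes: x right, y down, z forward; pixel columns grow to the right and rows downward; lengths in m; the calibration is good to about 2 mm. A picture is of the moment at which its call begins.
- hand_in(): hands the job in, once; it reports no verdict.
The state is a dict: "time": time; "q": joint angles; "joint_velocities": joint speeds; "joint_torque": joint torques, N m; "position": TCP position; "tool_rot": TCP orientation; "ft_force": force on the tool from outside, world axes, zero at the start; "moment": the same for the moment, N m; "grip_width": finger opening in m.
Only numpy, scipy, OpenCV 4.12 (cv2) and the standard library are available. Lean on these libraries where they do the work, as an engineer would, in place of code of your own. Each camera call takes 0.05 s, during which the arm holds its last target.

## Task

Load the tilted filter holder: slide into its bore first the tall thin-walled spacer ring, then the white filter disc in its steel ring, then the thick-walled ring, each all the way down. Then press the flanged cap into the mouth until its flange lies on the rim and the spring catch flicks shut over it. Leave the other things on the bench where they are.

Things in the scene. Friction and masses are not known exactly. Their poses are not given: they have to be found in the camera images.
- barrel: Steel barrel, 50 mm outside, tilted 30 degrees, mouth up and towards the robot. Origin: mouth centre in the rim plane, 150 mm above the bench; z: along the bore, outwards; x: uphill in the rim plane, away from the robot (catch side); y: level. Bore 38 mm wide, 2.5 mm bevel at the mouth, 76 mm deep, closed below, slippery: a ring let go squarely in the mouth slides down by itself.
- holder: Stand that carries the barrel, fixed to the bench: blue base plate 170 x 140 x 12 mm and a steel rod 12 mm thick, 210 mm tall. Origin on the bench straight below the barrel's mouth; z up; x level, away from the mouth's facing. The plate reaches from x = -40 to 130 mm; the rod stands at x = 112 mm.
- catch (a joint): Spring catch, rad: 0 shut (at rest), positive swung out, at most 0.5. Pivot on a level axis at x = 34.5, z = -24 mm of the barrel frame; it stands at the x side of the mouth, 16 mm wide, to 22 mm above the rim. Its nose overlaps the seated cap's flange by 3 mm, 2 mm above it. A flange pressed down the bore meets its sloping top, pushes it out 0.12 rad (under 15 N) and it springs back over the flange.
- catch_nose (a point): Point at the lower inner edge of the catch's hooked nose: x = 25 mm, y = 0, z = 8 mm in the barrel's frame when shut. The rings (36 mm) pass inside it.
- spacer_centre (a point): Centre (half-way up) of the tall spacer: a thin-walled plain steel ring, 36 mm outside diameter, 28 mm inside, 26 mm high, lying flat on the bench, z axis along its own axis, either way up. It goes in first. 60 g.
- frit_centre (a point): Centre (half-way up) of the filter disc: a low steel ring, 36 mm outside diameter, 15 mm high, filled by a white porous disc; lies flat, z axis along its own axis, either way up. It goes in second. 40 g.
- collar_centre (a point): Centre (half-way up) of the thick-walled ring: plain steel, 36 mm outside diameter, small 17 mm hole, 18 mm high, lies flat, z axis along its own axis, either way up. It goes in third; its top then lies 17 mm below the rim. 60 g.
- cap_centre (a point): Centre (half-way up) of the cap: a steel piece 39 mm high with a 12 mm hole, standing upright on the bench on its spigot. From the bottom: spigot 36 mm diameter, 16 mm high (goes into the bore); flange 56 mm diameter, 5 mm thick (lies on the rim); round grip 28 mm diameter, 18 mm high. z axis: upwards through the grip. 100 g. When seated its centre is 3.5 mm outside the rim plane.
- vial: A bystander, not part of the job: amber glass vial, 26 mm diameter, 45 mm high, among the rings; origin under its centre.
- stopper: A bystander, not part of the job: black rubber stopper, 34 mm across the top, 30 mm high; origin under its centre.
- beaker: A bystander, not part of the job: glass beaker, 66 mm diameter, 90 mm high; origin under its centre.
- spatula: A bystander, not part of the job: spatula with a white handle, 160 mm long, lying flat; origin near its middle.
- flask: A bystander, not part of the job: white plastic bottle, 64 mm diameter, 160 mm high; origin under its centre.
- dish: A bystander, not part of the job: shallow glass dish, 90 mm diameter, 16 mm high; origin under its centre.
- jar: A bystander, not part of the job: amber jar, 70 mm diameter, 90 mm high; origin under its centre.
Mind the look-alikes: they are no part of the job. What is shaped like the part that bears spacer_centre but yellow is not meant. Leave any black or yellow look-alike of the part that bears frit_centre alone.

How it is judged:
By the outcome, as a careful person would: the job done as asked, in the order asked, and still so for the second after the job is handed in, with the robot touching nothing.
It also fails if it takes over 72 s, if anything falls off the work surface, if the arm or the gripper's body presses on something with over 40 N, if the wrist force passes 120 N, or if a joint passes its speed limit or range.

## Working session

There is one attempt and no reset: what is moved stays moved. The work goes in short steps, Python scripts to look and compute and a tool call to move; the robot and the scene stay as the last step left them, time stands still between calls to the robot, and variables do not carry over. Pictures are saved under pics/ and viewed, and the job is handed in when it is done.

Besides the shell and the picture viewer there is one more tool, called after ">>>" as name(argument=value, ...), one argument or row to a line, values as JSON. send_rows: Moves the arm, as the interface text tells. Its arguments: {"type":"object","properties":{"steps":{"type":"array","items":{"type":"number"}},"force":{"type":"number"}},"required":["steps"]}

```bash
mkdir -p pics; ls; python3 - <<'E'
from rig import robot, cams
import cv2,numpy as np
np.set_printoptions(precision=4,suppress=True)
o=robot.get_obs(); print(o); print(robot.grip_point_offset)
for n in("side","top"):
    c=cams.camera(n); cv2.imwrite(f"pics/{n}0.png",c["color"][:,:,::-1]); print(c["intrinsics"],c["extrinsics"]); np.savez(f"{n}0.npz",**c)
E
```

```text
pics
{'time': 0.0, 'q': array([ 0.9855,  0.5285,  1.4339,  0.    ,  1.1814, -0.1785]), 'joint_velocities': array([ 0.0018,  0.0011,  0.0003, -0.0009, -0.0003,  0.0015]), 'joint_torque': array([  0.0013, -44.0041, -17.6596,   0.0635,   0.0581,  -0.0002]), 'position': array([0.2468, 0.5734, 0.2216]), 'tool_rot': array([ 0.202 ,  0.9794, -0.001 , -0.0004]), 'ft_force': array([-0.6363,  0.9625,  0.8556]), 'moment': array([-0.0272,  0.0468, -0.0559]), 'grip_width': 0.08704068971932291}
0.0187
[[479.2927   0.     320.8529]
 [  0.     479.2927 242.2088]
 [  0.       0.       1.    ]] [[-0.9992 -0.0289  0.0265  0.5343]
 [-0.0377  0.5223 -0.8519  0.822 ]
 [ 0.0108 -0.8523 -0.523   0.6505]
 [ 0.      0.      0.      1.    ]]
[[586.9741   0.     309.56  ]
 [  0.     586.9741 245.3813]
 [  0.       0.       1.    ]] [[ 0.007  -0.9977  0.0675  0.4613]
 [-1.     -0.0073 -0.0045 -0.0658]
 [ 0.0049 -0.0674 -0.9977  1.5021]
 [ 0.      0.      0.      1.    ]]
```

View pics/side0.png

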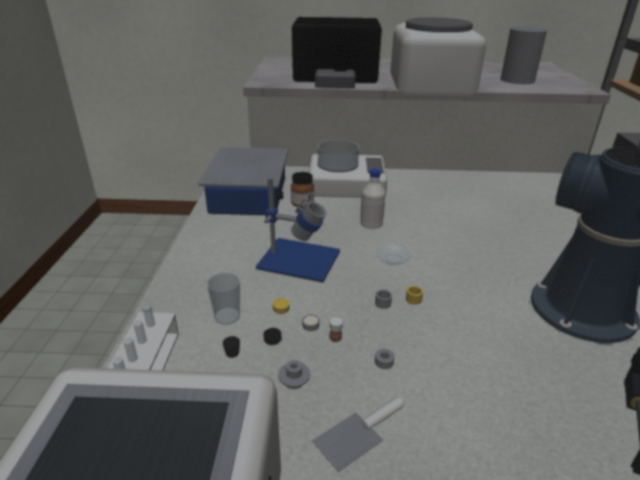

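View pics/top0.png

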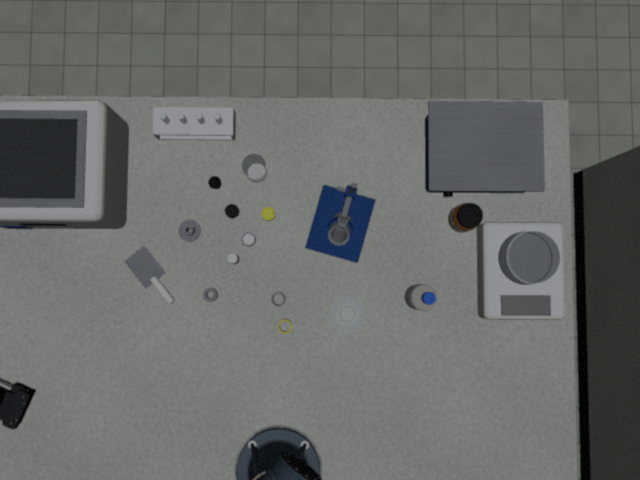

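```bash
cat > h.py <<'E'
import numpy as np,cv2
np.set_printoptions(precision=4,suppress=True)
def pts(c):
    K=c["intrinsics"];T=c["extrinsics"];z=c["range_z"]
    v,u=np.mgrid[0:480,0:640]
    p=np.stack([(u-K[0,2])/K[0,0]*z,(v-K[1,2])/K[1,1]*z,z],-1)
    P=p@T[:3,:3].T+T[:3,3]; P[z==0]=np.nan
    return P
def ray(c,u,v,h):
    K=c["intrinsics"];T=c["extrinsics"]
    d=T[:3,:3]@np.array([(u-K[0,2])/K[0,0],(v-K[1,2])/K[1,1],1]); o=T[:3,3]
    return o+d*(h-o[2])/d[2]
E
python3 - <<'E'
from h import *
for n,(u0,v0,w,hh) in dict(top=(120,150,280,210),side=(200,180,240,290)).items():
    c=dict(np.load(n+"0.npz"));P=pts(c)
    b=P[(abs(P[...,2])<.02)]; print(n,"bench z",np.nanmedian(b[:,2]),b[:,2].std())
    im=c["color"][v0:v0+hh,u0:u0+w,::-1]
    s=min(800/w,600/hh)
    cv2.imwrite(f"pics/{n}z.png",cv2.resize(im,None,fx=s,fy=s,interpolation=cv2.INTER_CUBIC))
    m=(P[...,2]>.006)&(P[...,2]<.2)
    k,l,st,ce=cv2.connectedComponentsWithStats(m.astype(np.uint8))
    for i in range(1,k):
        if st[i,4]<20 or st[i,4]>4000: continue
        q=P[l==i]; print(n,ce[i],st[i,4],"mean",q.mean(0),"zmax",np.percentile(q[:,2],[50,95]), c["color"][l==i].mean(0).astype(int))
E
```

```text
top bench z 0.0004495226897611726 0.004068304827288729
top [193.4622 122.4505] 2555 mean [0.8663 0.2211 0.052 ] zmax [0.0535 0.0912] [135 136 139]
top [253.5064 165.7277] 470 mean [0.7572 0.0688 0.0544] zmax [0.0582 0.0918] [ 97 100 100]
top [214.2098 182.3147] 143 mean [0.7191 0.17   0.0295] zmax [0.0307 0.0352] [32 32 32]
top [340.1666 222.6538] 3619 mean [ 0.6175 -0.1484  0.0426] zmax [0.0138 0.15  ] [35 51 81]
top [231.3567 210.6815] 157 mean [0.6491 0.1275 0.0146] zmax [0.0144 0.0196] [32 32 33]
top [ 20.3214 209.2857] 28 mean [0.6254 0.5738 0.1987] zmax [0.1989 0.1998] [137 139 143]
top [ 79.8125 209.    ] 32 mean [0.6271 0.4415 0.1984] zmax [0.1989 0.1997] [137 138 142]
top [267.7    213.5938] 160 mean [0.6424 0.0348 0.0142] zmax [0.0142 0.0196] [136 137  62]
top [189.0686 230.3087] 379 mean [0.597  0.2318 0.0256] zmax [0.0227 0.0424] [86 89 92]
top [248.2115 238.9487] 156 mean [0.5772 0.0835 0.0144] zmax [0.0143 0.0202] [125 127 130]
top [232.8317 258.3168] 101 mean [0.5265 0.1186 0.0396] zmax [0.0447 0.0499] [127 128 129]
top [143.3265 268.3673] 49 mean [0.5007 0.3494 0.0082
[... 1121 characters left out ...]
] 188 mean [0.6424 0.0375 0.0122] zmax [0.0126 0.0147] [134 118  58]
side [309.9663 321.3654] 208 mean [0.577  0.0866 0.0121] zmax [0.0125 0.0147] [119 118 115]
side [335.0112 328.6142] 267 mean [0.5267 0.1259 0.0301] zmax [0.0341 0.0444] [105  99  94]
side [271.4934 334.9214] 229 mean [0.649  0.1298 0.0122] zmax [0.0124 0.0149] [39 39 39]
side [230.8635 345.4676] 293 mean [0.718  0.1747 0.0242] zmax [0.0279 0.03  ] [42 42 42]
side [383.8297 357.3949] 276 mean [0.4364 0.1815 0.0144] zmax [0.0157 0.0179] [85 87 90]
side [293.425  374.1367] 673 mean [0.5968 0.2394 0.0249] zmax [0.0206 0.0383] [90 92 96]
side [382.3498 412.6908] 566 mean [0.4478 0.3049 0.0152] zmax [0.016  0.0192] [135 135 135]
```

View pics/topz.png

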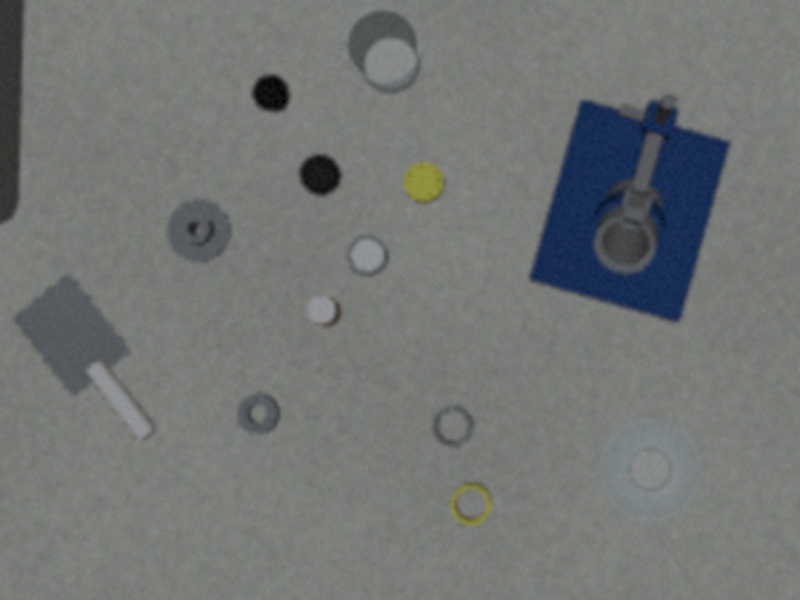

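View pics/sidez.png

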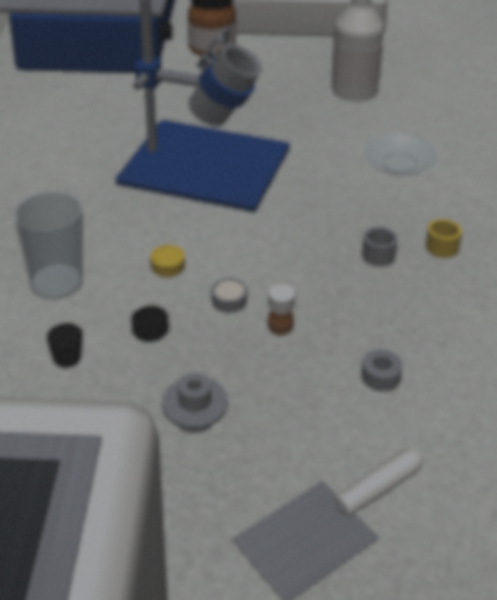

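```bash
python3 - <<'E'
from h import *
import math
for n in("top","side"):
    c=dict(np.load(n+"0.npz"));P=pts(c)
    hsv=cv2.cvtColor(c["color"],cv2.COLOR_RGB2HSV)
    m=((hsv[...,0]>105)&(hsv[...,0]<130)&(hsv[...,1]>130)&(abs(P[...,2]-.012)<.012)).astype(np.uint8)
    v,u=np.nonzero(m); ok=(P[v,u,0]>.45)&(P[v,u,0]<.8)&(abs(P[v,u,1]+.15)<.15)
    W=np.array([ray(c,a,b,.012)[:2] for a,b in zip(u[ok],v[ok])])*1000
    r=cv2.minAreaRect(W.astype(np.float32)); print(n,r, cv2.boxPoints(r))
    # steel rim points
    Q=P.reshape(-1,3); C=c["color"].reshape(-1,3)
    s=(Q[:,2]>.125)&(Q[:,2]<.2)&(Q[:,0]>.5)&(Q[:,0]<.7)&(abs(Q[:,1]+.15)<.08)
    idx=np.nonzero(s)[0]
    print(len(idx),Q[s].mean(0)); np.save(n+"rim.npy",np.c_[idx%640,idx//640,Q[s]])
c=dict(np.load("top0.npz"))
im=c["color"][170:270,290:390,::-1]; cv2.imwrite("pics/bt.png",cv2.resize(im,None,fx=6,fy=6,interpolation=cv2.INTER_CUBIC))
c=dict(np.load("side0.npz"))
im=c["color"][170:270,250:350,::-1]; cv2.imwrite("pics/bs.png",cv2.resize(im,None,fx=6,fy=6,interpolation=cv2.INTER_CUBIC))
E
```

```text
top ((619.1270141601562, -149.6929931640625), (134.85308837890625, 165.3240966796875), 74.19807434082031) [[ 521.2278 -192.0615]
 [ 680.3041 -237.0813]
 [ 717.0262 -107.3245]
 [ 557.95    -62.3047]]
565 [ 0.6083 -0.1462  0.145 ]
side ((617.3703002929688, -142.45562744140625), (135.3165283203125, 161.8398895263672), 74.59174346923828) [[ 521.3824 -186.182 ]
 [ 677.4053 -229.1821]
 [ 713.3582  -98.7292]
 [ 557.3353  -55.7292]]
751 [ 0.6136 -0.1432  0.1466]
```

View pics/bt.png

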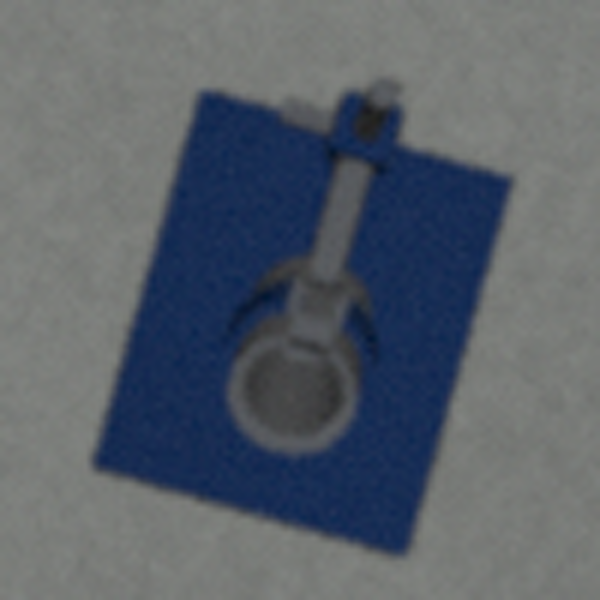

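View pics/bs.png

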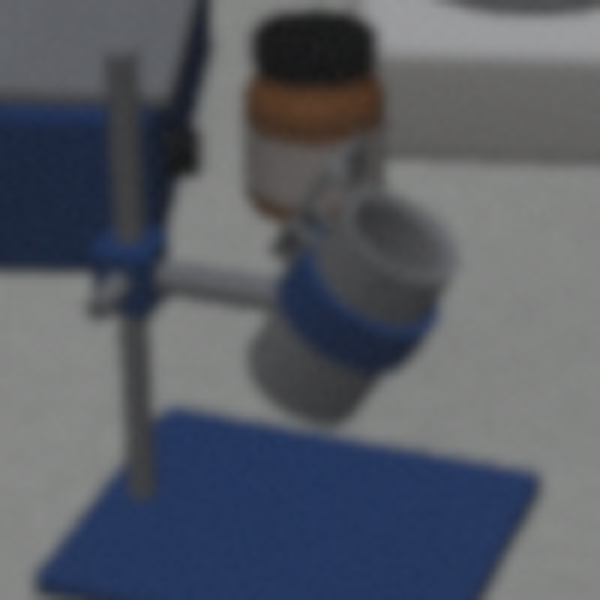

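```bash
python3 - <<'E'
from h import *
c=dict(np.load("top0.npz"));s=dict(np.load("side0.npz"))
z=lambda u,v,u0,v0:((u+.5)/6-.5+u0,(v+.5)/6-.5+v0)
for p in [(294,390),(294,396),(228,390),(360,390),(293,455)]: print(p,ray(c,*z(*p,290,170),.15))
for p in [(402,240),(406,240),(400,246)]: print("s",p,ray(s,*z(*p,250,170),.15))
# rim plane fit: points from depth near mouth
o=np.array([.577,-.138]);th=np.deg2rad(-15.6);ex=np.array([np.cos(th),np.sin(th)])
for n in("top","side"):
    R=np.load(n+"rim.npy");d=(R[:,2:4]-o);a=d@ex;b=d@np.array([-ex[1],ex[0]])
    X=a*np.cos(np.pi/6)+(R[:,4]-.15)*.5; Z=-a*.5+(R[:,4]-.15)*np.cos(np.pi/6)
    m=(abs(Z)<.004)&(X<.03)
    q=np.c_[X,b,Z][m]*1000
    print(n,m.sum(),"X",np.percentile(q[:,0],[1,99]),"Y",np.percentile(q[:,1],[1,99]),"Z",np.median(q[:,2]))
    r=np.hypot(q[:,0],q[:,1]); mm=r>19; A=np.c_[2*q[mm,:2],np.ones(mm.sum())]; print(np.linalg.lstsq(A,(q[mm,:2]**2).sum(1),rcond=None)[0])
E
```

```text
(294, 390) [ 0.5782 -0.1388  0.15  ]
(294, 396) [ 0.5759 -0.1388  0.15  ]
(228, 390) [ 0.5781 -0.1134  0.15  ]
(360, 390) [ 0.5784 -0.1642  0.15  ]
(293, 455) [ 0.5531 -0.1385  0.15  ]
s (402, 240) [ 0.5745 -0.1327  0.15  ]
s (406, 240) [ 0.573  -0.1327  0.15  ]
s (400, 246) [ 0.575  -0.1278  0.15  ]
top 128 X [-24.913   22.6699] Y [-24.0789  23.7021] Z -0.4351350148245707
[  0.1298  -0.2297 509.7665]
side 113 X [-25.1746  21.325 ] Y [-25.1855  25.1868] Z -1.1491007557029769
[ -1.6393   1.0356 516.2771]
```

```bash
cat >> h.py <<'E'
from scipy.spatial.transform import Rotation as R
TH=np.deg2rad(-15.6); M=np.array([.5765,-.1378,.150])
EX=np.array([np.cos(TH),np.sin(TH),0]); EY=np.array([-np.sin(TH),np.cos(TH),0])
def bar(x,y,z): # barrel frame mm -> world
    x,y,z=x/1000,y/1000,z/1000;c,s=np.cos(np.pi/6),.5
    return M+EX*(c*x-s*z)+EY*y+np.array([0,0,s*x+c*z])
PLACE=np.pi+TH  # world angle of tool x when tool y is along barrel -> tool x = -EX
def rel(o,P,yaw=PLACE):
    r=R.from_quat(o["tool_rot"]); d=r.inv().apply(np.asarray(P)-o["position"])
    x=r.as_matrix()[:,0]; a=np.arctan2(x[1],x[0]); t=-(yaw-a); t=(t+np.pi)%(2*np.pi)-np.pi
    return np.round(np.r_[d,t],4)
def st(o): print("t",round(o["time"],2),"pos",o["position"],"q1,q6",o["q"][[0,5]],"F",o["ft_force"],"grip",round(o["grip_width"],4),"z",R.from_quat(o["tool_rot"]).as_matrix()[:,2])
E
python3 - <<'E'
from h import *
from rig import robot
o=robot.get_obs(); st(o)
c=dict(np.load("top0.npz"));s=dict(np.load("side0.npz"))
z=lambda u,v,u0,v0:((u+.5)/6-.5+u0,(v+.5)/6-.5+v0)
print("rod top",ray(c,*z(384,92,290,170),.21),ray(s,*z(121,60,250,170),.21),"pred",M+.112*EX)
sp=[.4265,.0078]
print(rel(o,[*sp,.10],PLACE+np.pi/2),rel(o,[*sp,.10],PLACE-np.pi/2),rel(o,[*sp,.10]))
E
```

```text
t 0.1 pos [0.2469 0.5734 0.2217] q1,q6 [ 0.9855 -0.1785] F [-0.6373  0.0245 -0.2647] grip 0.0869 z [-0.0011 -0.0017 -1.    ]
rod top [ 0.6841 -0.1685  0.21  ] [ 0.6803 -0.1556  0.21  ] pred [ 0.6844 -0.1679  0.15  ]
[-0.3888 -0.4482  0.1224 -1.7053] [-0.3888 -0.4482  0.1224  1.4363] [-0.3888 -0.4482  0.1224 -0.1345]
```

>>> send_rows(
  steps=[0.06, -0.039, -0.045, 0, 0.16, 0.06, -0.078, -0.09, 0, 0.32, 0.06, -0.117, -0.135, 0, 0.48, 0.06, -0.156, -0.18, 0, 0.64, 0.06, -0.195, -0.225, 0, 0.8, 0.06, -0.234, -0.27, 0.02, 0.96, 0.06, -0.273, -0.315, 0.04, 1.12, 0.06, -0.312, -0.36, 0.06, 1.28],
  force=8,
)

```text
time: 1.1
position: [0.3912, 0.1184, 0.1622]
tool_rot: [0.749, 0.663, -0.001, 0.001]
ft_force: [1.2, 0.1, -0.0]
grip_width: 0.0599
```

```bash
python3 - <<'E'
from h import *
from rig import robot
o=robot.get_obs(); st(o)
print(rel(o,[.4265,.0078,.012],PLACE-np.pi/2))
s=dict(np.load("side0.npz"));P=pts(s)
for v in range(174,200,2): print(v,[(round(float(P[v,u,0]),3),round(float(P[v,u,1]),3),round(float(P[v,u,2]),3)) for u in (268,270,272)])
E
```

```text
t 1.1 pos [0.3912 0.1184 0.1622] q1,q6 [0.0201 0.1427] F [ 1.1717  0.1231 -0.0476] grip 0.0599 z [-0.     -0.0015 -1.    ]
[-0.1053  0.0484  0.1503  0.1512]
174 [(0.725, -0.43, 0.104), (0.72, -0.43, 0.104), (0.714, -0.428, 0.105)]
176 [(0.724, -0.416, 0.104), (0.718, -0.418, 0.103), (0.712, -0.416, 0.104)]
178 [(0.686, -0.17, 0.207), (0.681, -0.168, 0.208), (0.711, -0.403, 0.103)]
180 [(0.685, -0.163, 0.205), (0.681, -0.164, 0.205), (0.677, -0.166, 0.204)]
182 [(0.686, -0.165, 0.2), (0.681, -0.164, 0.2), (0.678, -0.17, 0.198)]
184 [(0.686, -0.165, 0.195), (0.681, -0.161, 0.197), (0.678, -0.168, 0.194)]
186 [(0.687, -0.166, 0.189), (0.682, -0.164, 0.191), (0.677, -0.167, 0.189)]
188 [(0.686, -0.162, 0.186), (0.682, -0.168, 0.184), (0.678, -0.167, 0.184)]
190 [(0.687, -0.164, 0.18), (0.682, -0.165, 0.18), (0.678, -0.168, 0.179)]
192 [(0.687, -0.165, 0.175), (0.682, -0.165, 0.175), (0.678, -0.168, 0.174)]
194 [(0.688, -0.168, 0.168), (0.682, -0.161, 0.172), (0.679, -0.168, 0.168)]
196 [(0.688, -0.167, 0.164), (0.683, -0.164, 0.165), (0.678, -0.161, 0.167)]
198 [(0.688, -0.165, 0.16), (0.683, -0.166, 0.159), (0.679, -0.165, 0.16)]
```

>>> send_rows(
  steps=[0.06, -0.053, 0.024, 0.03, 0.08, 0.06, -0.105, 0.048, 0.05, 0.151, 0.06, -0.105, 0.048, 0.1, 0.151, 0.06, -0.105, 0.048, 0.15, 0.151, 0.03, -0.105, 0.048, 0.15, 0.151, 0.03, -0.105, 0.048, 0.15, 0.151, 0.03, -0.105, 0.048, 0.15, 0.151, 0.03, -0.105, 0.048, 0.15, 0.151],
  force=8,
)

```text
time: 2.1
position: [0.4276, 0.0081, 0.0146]
tool_rot: [0.796, 0.605, 0.001, 0.003]
ft_force: [-1.0, 1.8, 7.8]
grip_width: 0.0358
```

```bash
python3 - <<'E'
from h import *
from rig import robot,cams
o=robot.get_obs(); st(o)
print(rel(o,[*o["position"][:2],.012]))
E
```

```text
t 2.1 pos [0.4276 0.0081 0.0146] q1,q6 [-0.2425  0.0327] F [-0.9501  1.7706  7.8246] grip 0.0358 z [ 0.005  -0.0027 -1.    ]
[ 0.     -0.      0.0026 -1.5699]
```

```bash
cat >> h.py <<'E'
def shot(name,tag,u0,v0,w,hh):
    from rig import cams
    c=cams.camera(name); im=c["color"][v0:v0+hh,u0:u0+w,::-1]; s=min(800/w,600/hh)
    cv2.imwrite(f"pics/{tag}.png",cv2.resize(im,None,fx=s,fy=s,interpolation=cv2.INTER_CUBIC)); return c
E
python3 -c "
from h import *
shot('side','a1',320,220,160,120)"
```

```text
(no output)
```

View pics/a1.png

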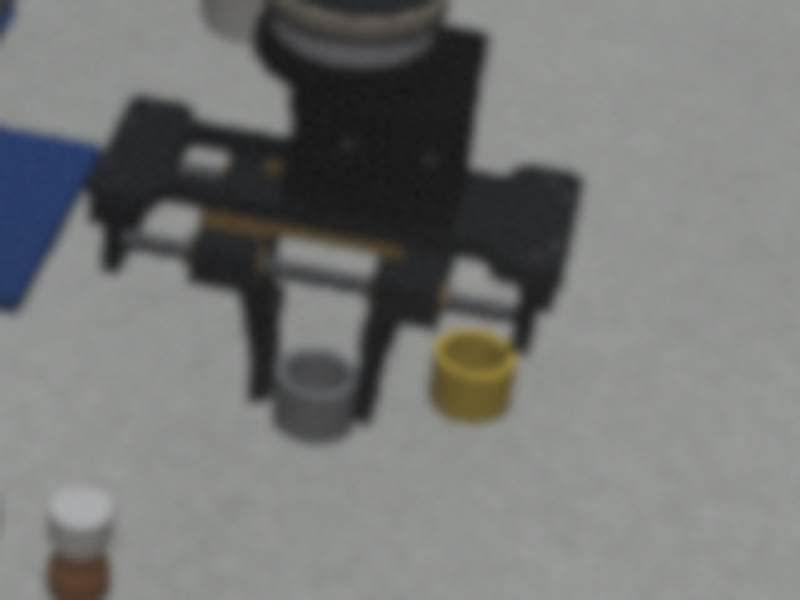

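>>> send_rows(
  steps=[0.052, 0, 0, 0, 0, 0.052, 0, 0, -0.001, -0.17, 0.052, 0, 0, -0.001, -0.35, 0.052, 0, 0, -0.001, -0.53, 0.052, 0, 0, -0.001, -0.71, 0.052, 0, 0, -0.001, -0.89, 0.052, 0, 0, -0.001, -1.07, 0.052, 0, 0, -0.001, -1.25],
  force=8,
)

```text
time: 3.15
position: [0.4281, 0.0081, 0.0164]
tool_rot: [0.289, 0.957, -0.001, 0.004]
ft_force: [-0.7, 0.3, -0.4]
grip_width: 0.0522
```

```bash
python3 - <<'E'
from h import *
from rig import robot,cams
o=robot.get_obs(); st(o)
print(rel(o,[.4276,.0081,.012]))
E
```

```text
t 3.15 pos [0.4281 0.0081 0.0164] q1,q6 [-0.2423 -1.2233] F [-0.7178  0.3202 -0.4188] grip 0.0522 z [ 0.0068 -0.0032 -1.    ]
[ 0.0004 -0.0003  0.0044 -0.3137]
```

>>> send_rows(
  steps=[0.052, 0, 0, 0.003, -0.17, 0.052, 0, 0, 0.003, -0.314, 0.052, 0, 0, 0.003, -0.314, 0.03, 0, 0, 0.003, -0.314, 0.03, 0, 0, 0.003, -0.314, 0.03, 0, 0, 0.003, -0.314, 0.03, 0, 0, 0.003, -0.314],
  force=8,
)

```text
time: 4.03
position: [0.4282, 0.008, 0.0135]
tool_rot: [0.136, 0.991, -0.001, 0.004]
ft_force: [1.1, -1.2, 3.3]
grip_width: 0.0354
```

```bash
python3 - <<'E'
from h import *
from rig import robot,cams
o=robot.get_obs(); st(o)
E
```

```text
t 4.03 pos [0.4282 0.008  0.0135] q1,q6 [-0.2423 -1.5369] F [ 1.1284 -1.2405  3.3343] grip 0.0354 z [ 0.0071 -0.0032 -1.    ]
```

>>> send_rows(
  steps=[0.03, 0, 0, -0.06, 0, 0.03, 0, 0, -0.12, 0, 0.03, -0.02, 0, -0.18, 0, 0.03, -0.07, -0.02, -0.222, 0, 0.03, -0.125, -0.045, -0.222, 0, 0.03, -0.18, -0.065, -0.222, 0, 0.03, -0.23, -0.085, -0.222, 0, 0.03, -0.265, -0.1, -0.222, 0],
  force=8,
)

```text
time: 5.03
position: [0.6561, -0.1603, 0.2366]
tool_rot: [0.136, 0.991, -0.001, 0.003]
ft_force: [0.5, 0.5, -0.6]
grip_width: 0.0352
```

```bash
cat >> h.py <<'E'
ROD=np.array([.6835,-.169])
def rodpos(dx,z): return [*(ROD+EX[:2]*dx/1000),z/1000]
E
python3 - <<'E'
from h import *
from rig import robot,cams
o=robot.get_obs(); st(o)
print(rel(o,rodpos(-20.5,235)))
shot('side','a2',220,120,160,120);shot('top','a3',300,140,120,90)
E
```

```text
t 5.03 pos [ 0.6561 -0.1603  0.2366] q1,q6 [-0.4047 -1.702 ] F [ 0.5031  0.523  -0.5759] grip 0.0352 z [ 0.0063 -0.0029 -1.    ]
[-0.0082 -0.001   0.0017 -0.0011]
```

View pics/a2.png

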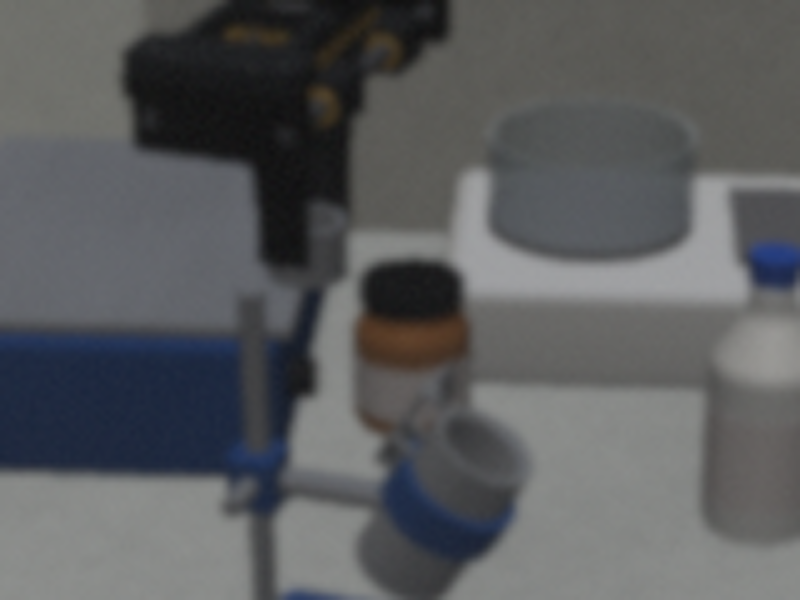

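View pics/a3.png

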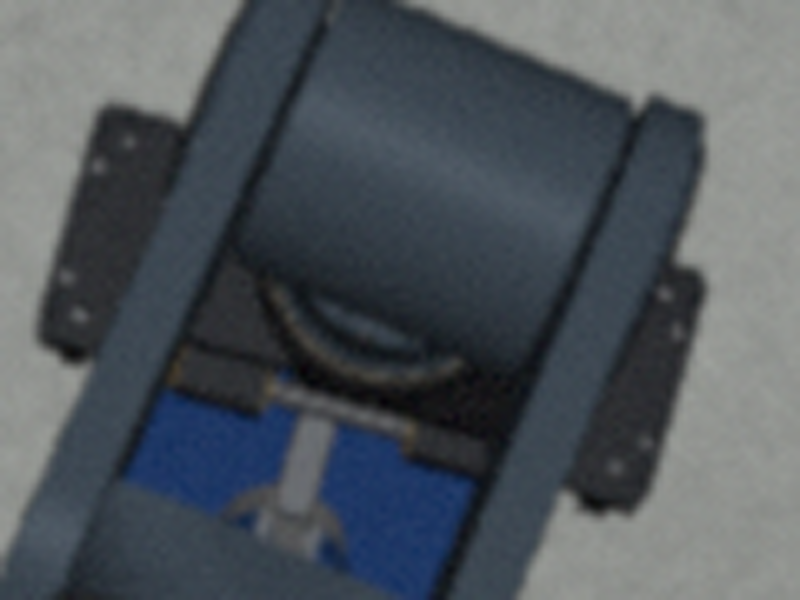

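>>> send_rows(
  steps=[0.03, -0.008, -0.001, 0.004, 0, 0.03, -0.008, -0.001, 0.01, 0, 0.03, -0.008, -0.001, 0.0135, 0, 0.03, -0.007, -0.001, 0.015, 0, 0.03, -0.0055, -0.001, 0.0165, 0, 0.03, -0.004, -0.001, 0.018, 0, 0.03, -0.004, -0.001, 0.018, 0],
)

```text
time: 6.0
position: [0.6609, -0.1638, 0.2183]
tool_rot: [0.137, 0.991, -0.001, 0.004]
ft_force: [-1.3, 0.8, 3.1]
grip_width: 0.0353
```

```bash
python3 - <<'E'
from h import *
from rig import robot,cams
o=robot.get_obs(); st(o)
shot('side','a4',220,120,160,120)
E
```

```text
t 6.0 pos [ 0.6609 -0.1638  0.2183] q1,q6 [-0.4065 -1.7023] F [-1.3102  0.8222  3.1107] grip 0.0353 z [ 0.0085 -0.0041 -1.    ]
```

View pics/a4.png

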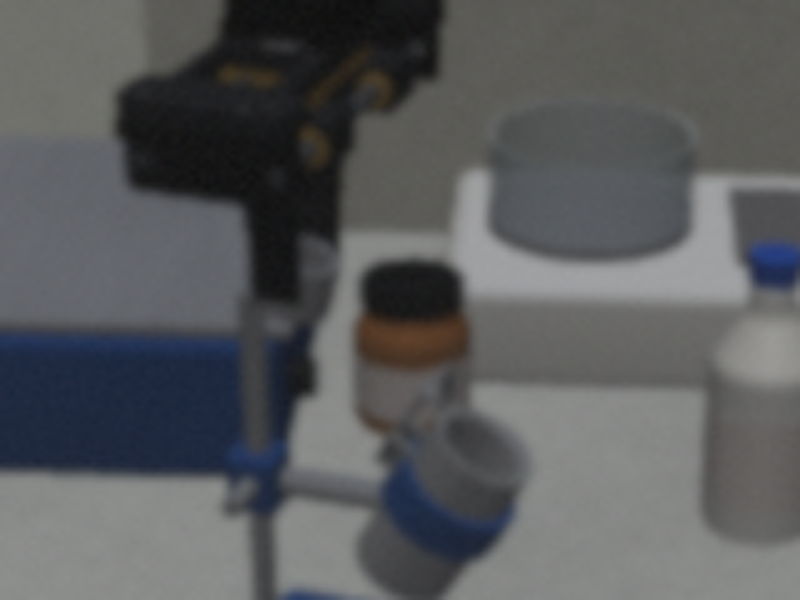

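>>> send_rows(
  steps=[0.03, 0.0015, 0, 0.002, 0, 0.03, 0.003, 0, 0.004, 0, 0.03, 0.0042, 0, 0.0058, 0, 0.03, 0.0042, 0, 0.0058, 0],
)

```text
time: 6.55
position: [0.6567, -0.1628, 0.212]
tool_rot: [0.137, 0.991, -0.002, 0.004]
ft_force: [-0.2, -0.5, 0.7]
grip_width: 0.0353
```

```bash
python3 - <<'E'
from h import *
from rig import robot,cams
o=robot.get_obs(); st(o)
E
```

```text
t 6.55 pos [ 0.6567 -0.1628  0.212 ] q1,q6 [-0.4075 -1.7031] F [-0.2381 -0.5373  0.69  ] grip 0.0353 z [ 0.0076 -0.0041 -1.    ]
```

>>> send_rows(
  steps=[0.03, 0, 0, -0.01, 0, 0.03, 0.02, 0, -0.03, 0, 0.03, 0.06, 0, -0.03, 0, 0.03, 0.06, 0, -0.03, 0],
)

```text
time: 7.05
position: [0.5957, -0.1451, 0.2418]
tool_rot: [0.137, 0.991, -0.001, 0.002]
ft_force: [-0.1, 0.7, -1.1]
grip_width: 0.0354
```

```bash
python3 - <<'E'
from h import *
from rig import robot,cams
o=robot.get_obs(); st(o)
c=shot('side','a5',260,130,100,75); np.savez('a5.npz',**c)
print(rel(o,bar(0,0,40)))
E
```

```text
t 7.05 pos [ 0.5957 -0.1451  0.2418] q1,q6 [-0.4206 -1.7162] F [-0.1455  0.7454 -1.111 ] grip 0.0354 z [ 0.0044 -0.0027 -1.    ]
[ 0.0408  0.0018  0.0569 -0.0026]
```

View pics/a5.png

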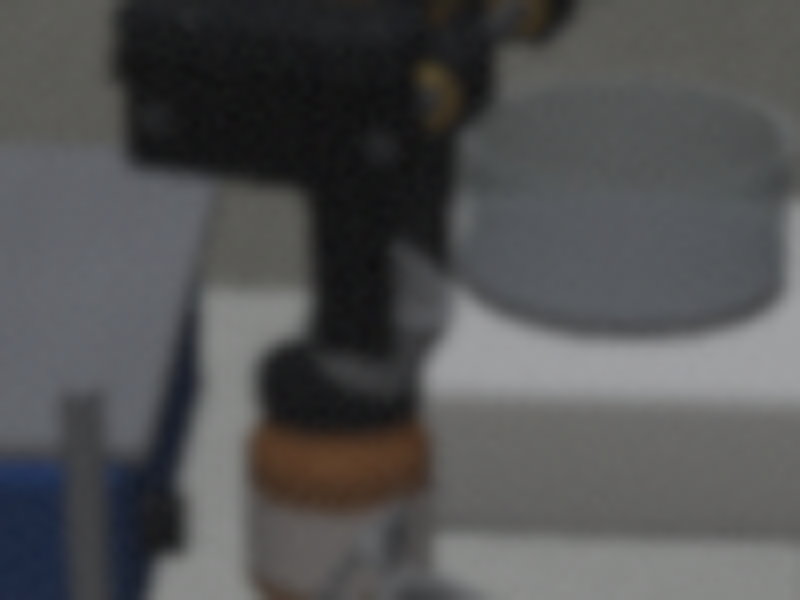

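```bash
python3 - <<'E'
from h import *
c=dict(np.load('a5.npz')); im=c["color"][155:180,294:324,::-1]
im=cv2.resize(im,None,fx=24,fy=24,interpolation=cv2.INTER_CUBIC); im=np.clip((im.astype(float)-20)*1.8,0,255).astype(np.uint8)
cv2.imwrite('pics/a5z.png',im)
P=pts(c)[155:180,294:324]
d=P-np.array([.5957,-.1451,.2418]); X=d@EX*1000;Y=d@EY*1000;Z=d[...,2]*1000
for r in range(0,25):
    print(155+r,' '.join(f"{X[r,k]:.0f},{Y[r,k]:.0f},{Z[r,k]:.0f}" if abs(Y[r,k])<45 and Z[r,k]<40 else "." for k in range(8,24)))
E
```

```text
155 . . . . . . . . . -3,-15,27 -5,-17,27 -7,-18,26 -10,-16,28 -10,-22,25 -11,-25,24 .
156 . . . . . . . 2,-17,23 0,-18,23 -2,-17,24 -5,-17,24 -7,-19,24 -9,-17,25 -11,-20,24 . .
157 . . . . . . . 1,-14,22 -1,-15,22 -2,-18,21 -5,-16,23 -7,-18,22 -10,-15,23 -12,-17,23 -12,-23,21 .
158 -1,35,39 -2,32,38 -4,32,38 -6,32,38 -8,32,38 . -12,30,38 1,-15,20 -0,-17,19 -2,-18,19 -6,-14,21 -8,-14,21 -10,-16,21 -10,-21,19 -12,-24,18 .
159 0,33,36 -1,31,35 -5,36,37 -7,35,37 -9,35,37 -11,32,37 -12,31,37 1,-14,18 -1,-15,18 -3,-16,18 -5,-16,18 -7,-17,18 -11,-14,19 -11,-19,18 -12,-22,16 .
160 1,32,33 -1,29,32 -3,31,33 -6,32,34 -8,32,34 -11,32,34 -12,29,33 1,-14,16 -2,-13,16 -3,-15,16 -4,-20,14 -7,-16,16 -10,-16,16 -12,-17,16 -11,-26,13 .
161 1,32,31 -1,31,30 -3,30,31 -6,31,31 -8,30,31 -10,31,32 -11,28,31 1,-13,14 -1,-16,13 -3,-16,13 -5,-17,13 -8,-16,14 -9,-17,13 -11,-18,13 -12,-25,11 .
162 1,30,28 -1,31,28 -3,29,28 -6,32,29 -8,31,29 -10,31,29 -11,26,28 -1,-9,13 -2,-13,11 -4,-14,11 -5,-18,10 -8,-15,11 -10,-15,12 -10,-22,9 -11,-27,8 .
163 2,28,24 -1,31,26 -4,32,27 -6,31,27 -7,27,25 -8,26,25 -12,29,27 0,-
[... 1316 characters left out ...]
2 -9,29,4 -11,28,4 -10,18,-1 -11,16,-1 -13,13,-2 -15,12,-2 -15,8,-4 . . . .
174 3,26,-1 0,27,-0 -2,27,-0 -5,28,1 -7,29,1 -9,29,1 -12,29,2 -8,13,-5 -11,14,-4 -12,12,-5 -14,9,-6 -15,7,-7 . . . .
175 5,20,-6 3,19,-6 1,19,-6 -1,19,-6 -3,19,-6 -9,29,-1 -11,28,-1 -9,14,-7 -12,16,-6 -12,10,-8 -13,8,-9 . . . . .
176 5,20,-9 4,18,-9 1,19,-8 -1,20,-8 -3,17,-9 -5,17,-8 -6,12,-11 -8,12,-10 -10,11,-10 -12,10,-10 -13,6,-12 . . . . .
177 5,21,-11 4,18,-12 1,18,-11 -1,19,-10 -4,20,-10 -5,16,-11 -7,15,-12 -9,14,-12 -10,12,-12 -10,5,-15 . . . . . .
178 . 3,20,-13 1,19,-13 -0,16,-14 -3,18,-13 -4,13,-15 -6,15,-14 -8,11,-15 -8,7,-17 . . . . . . .
179 . . . . -3,17,-16 -5,17,-16 -6,12,-18 -6,8,-19 . . . . . . . .
```

View pics/a5z.png

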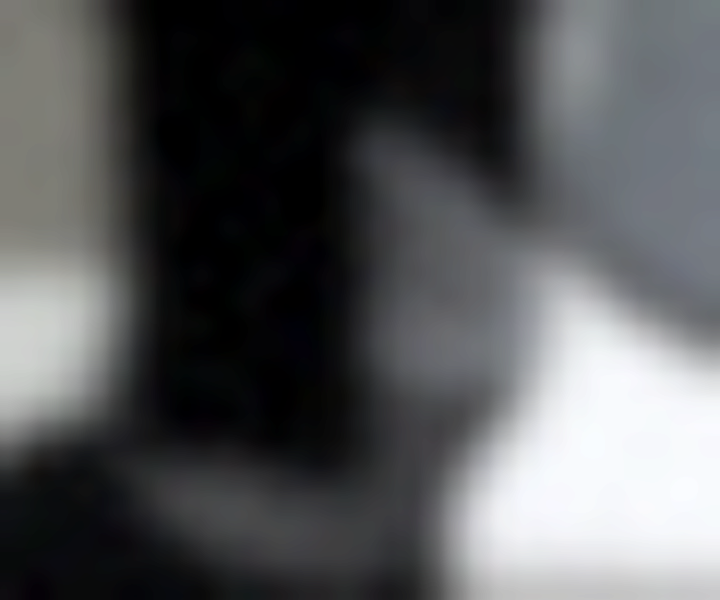

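```bash
sed -i 's/M=np.array(.*/M=np.array([.576,-.1372,.1497])/' h.py; python3 - <<'E'
from h import *
from rig import robot
o=robot.get_obs()
for zc in (30,20,9): print(zc,rel(o,bar(0,0,zc)-EX*.0027-np.array([0,0,.0008])))
E
```

```text
30 [ 0.0418  0.0027  0.0669 -0.0026]
20 [ 0.0368  0.0027  0.0756 -0.0026]
9 [ 0.0314  0.0027  0.0852 -0.0026]
```

>>> send_rows(
  steps=[0.03, 0.042, 0.0027, 0.02, 0, 0.03, 0.042, 0.0027, 0.05, 0, 0.03, 0.042, 0.0027, 0.067, 0, 0.03, 0.0368, 0.0027, 0.0756, 0, 0.03, 0.034, 0.0027, 0.081, 0, 0.03, 0.0314, 0.0027, 0.0852, 0, 0.03, 0.0314, 0.0027, 0.0852, 0],
)

```text
time: 7.98
position: [0.5695, -0.1368, 0.1573]
tool_rot: [0.137, 0.991, -0.003, 0.004]
ft_force: [-2.2, -3.8, 1.5]
grip_width: 0.0352
```

```bash
python3 - <<'E'
from h import *
from rig import robot,cams
o=robot.get_obs(); st(o)
c=shot('side','a6',260,150,100,75)
print(rel(o,bar(0,0,9)-EX*.0027-np.array([0,0,.0008])))
E
```

```text
t 7.97 pos [ 0.5695 -0.1368  0.1573] q1,q6 [-0.4249 -1.7194] F [-2.2085 -3.8416  1.4892] grip 0.0352 z [ 0.0081 -0.0069 -0.9999]
[ 0.0008  0.0014  0.0006 -0.002 ]
```

View pics/a6.png

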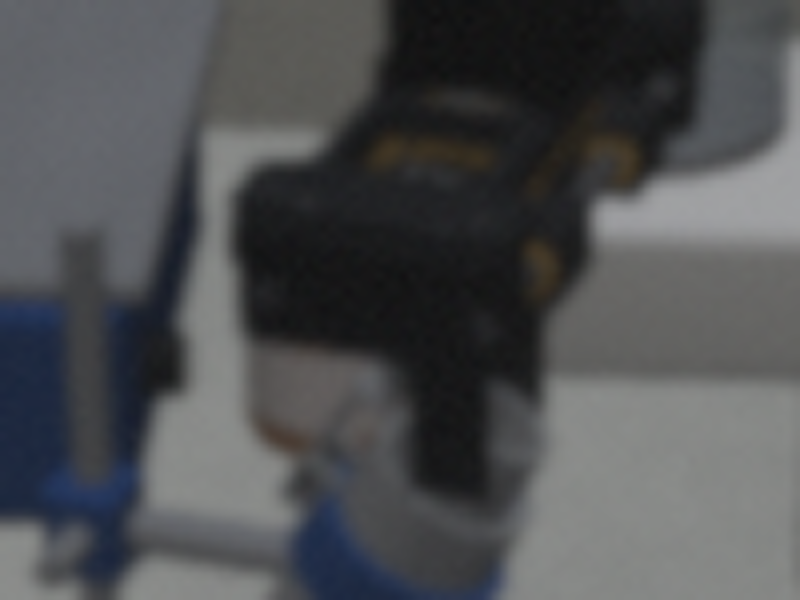

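>>> send_rows(
  steps=[0.03, 0, -0.001, 0, 0, 0.03, 0, -0.001, 0, 0, 0.05, 0, -0.001, 0, 0, 0.05, 0, -0.001, 0, 0, 0.05, 0, -0.001, 0, 0, 0.05, 0, -0.001, 0, 0],
)

```text
time: 8.78
position: [0.5692, -0.1376, 0.1574]
tool_rot: [0.137, 0.991, -0.003, 0.005]
ft_force: [-0.3, 0.1, 0.0]
grip_width: 0.0495
```

```bash
python3 - <<'E'
from h import *
from rig import robot,cams
o=robot.get_obs(); st(o)
c=shot('side','a7',260,150,100,75)
E
```

```text
t 8.78 pos [ 0.5692 -0.1376  0.1574] q1,q6 [-0.4265 -1.7211] F [-0.2816  0.1342  0.0307] grip 0.0495 z [ 0.0084 -0.0066 -0.9999]
```

View pics/a7.png

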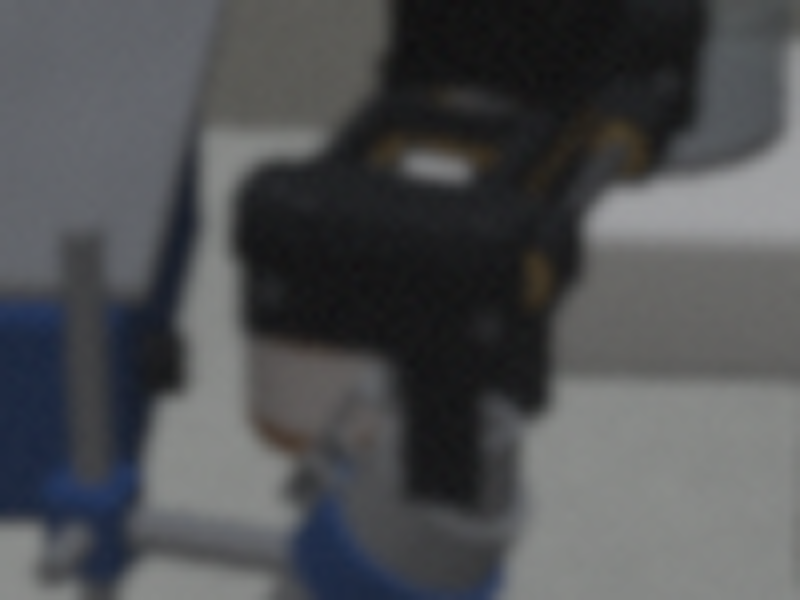

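>>> send_rows(
  steps=[0.05, 0.005, 0, -0.04, 0, 0.05, 0.01, 0, -0.075, 0, 0.05, 0.02, 0.05, -0.075, 0.18, 0.05, 0.03, 0.1, -0.075, 0.36, 0.05, 0.04, 0.15, -0.05, 0.54, 0.05, 0.05, 0.2, -0.02, 0.72, 0.05, 0.052, 0.2156, 0, 0.9, 0.05, 0.052, 0.2156, 0.03, 1.08],
)

```text
time: 9.82
position: [0.5786, 0.0857, 0.1258]
tool_rot: [0.628, 0.778, 0.001, 0.006]
ft_force: [0.4, 1.3, -0.2]
grip_width: 0.0499
```

```bash
python3 - <<'E'
from h import *
from rig import robot,cams
o=robot.get_obs(); st(o)
c=shot('top','a8',290,170,100,100)
c2=shot('side','a9',250,160,100,100)
P=pts(c); 
d=P[215:245,325:352]-M; a=d@EX*1000;b=d@EY*1000;zz=d[...,2]*1000
X=a*.866+zz*.5;Z=-a*.5+zz*.866
m=(np.hypot(X,b)<40)&(Z<-20)
print("in-bore pts",m.sum(),np.c_[X[m],b[m],Z[m]].round(0)[::4])
print(rel(o,[.577,.084,.008],PLACE-np.pi/2))
E
```

```text
t 9.82 pos [0.5786 0.0857 0.1258] q1,q6 [-0.0406 -0.2492] F [ 0.4253  1.3316 -0.1998] grip 0.0499 z [ 0.0108 -0.0065 -0.9999]
in-bore pts 288 [[ -19.   35. -147.]
 [ -17.   25. -150.]
 [  20.   16.  -68.]
 [  32.    3.  -50.]
 [  31.   -6.  -58.]
 [  -5.  -19. -152.]
 [ -22.   29. -150.]
 [  14.   20.  -72.]
 [  22.   11.  -61.]
 [  30.    0.  -50.]
 [  23.  -12.  -74.]
 [ -23.   31. -145.]
 [  11.   22.  -71.]
 [  28.   13.  -39.]
 [  39.   -2.  -24.]
 [ -12.  -21. -156.]
 [ -22.   25. -141.]
 [  24.   17.  -39.]
 [  35.    6.  -20.]
 [  17.  -18.  -81.]
 [  18.   23.  -42.]
 [  29.   15.  -23.]
 [  19.  -16.  -69.]
 [  18.   25.  -35.]
 [  26.   16.  -23.]
 [  28.  -13.  -39.]
 [  13.   27.  -38.]
 [  22.   18.  -23.]
 [  33.  -11.  -20.]
 [  13.  -22.  -75.]
 [  18.   22.  -25.]
 [  23.   13.  -21.]
 [  25.  -17.  -37.]
 [  14.   25.  -25.]
 [  19.   14.  -22.]
 [  23.  -20.  -37.]
 [  11.   25.  -26.]
 [  25.  -13.  -22.]
 [   7.   29.  -26.]
 [  20.  -14.  -26.]
 [  22.  -23.  -30.]
 [  20.  -17.  -22.]
 [   6.   25.  -20.]
 [   1.   29.  -21.]
 [  17.  -23.  -21.]
 [  13.  -21.  -24.]
 [  -4.   25.  -24.]
 [ -19.   -3.  -77.]
 [  -7.   27.  -24.]
 [ -16.    3.  -59.]
 [ -19.   -6.  -72.]
 [ -10.   26.  -24.]
 [ -17.    3.  -57.]
 [ -19.   -7.  -67.]
 [ -12.   26.  -23.]
 [ -18.    2.  -52.]
 [ -17.   -7.  -56.]
 [   4.  -28.  -25.]
 [ -17.    4.  -43.]
 [ -18.   -5.  -53.]
 [  -0.  -27.  -28.]
 [ -18.    3.  -39.]
 [ -17.   -6.  -45.]
 [  -0.  -30.  -24.]
 [ -19.    1.  -38.]
 [ -18.   -9.  -43.]
 [ -16.    7.  -20.]
 [ -18.   -2.  -32.]
 [ -15.  -11.  -31.]
 [ -18.    4.  -22.]
 [ -18.   -7.  -29.]
 [ -20.    4.  -21.]]
[-0.0004 -0.003   0.1178  0.4855]
```

View pics/a8.png

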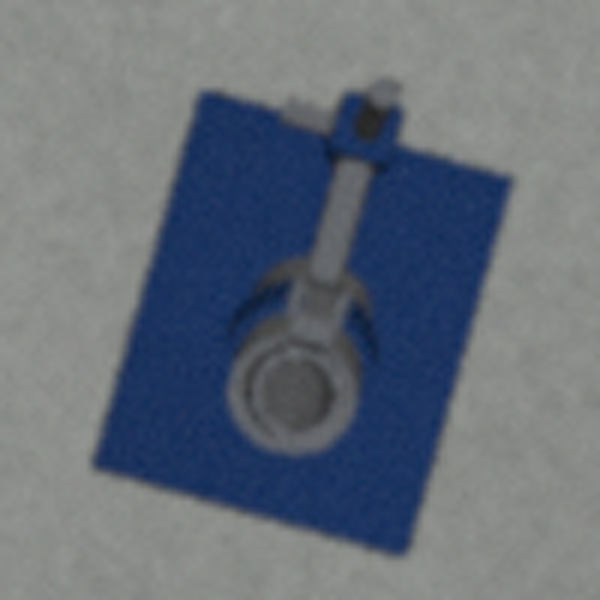

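View pics/a9.png

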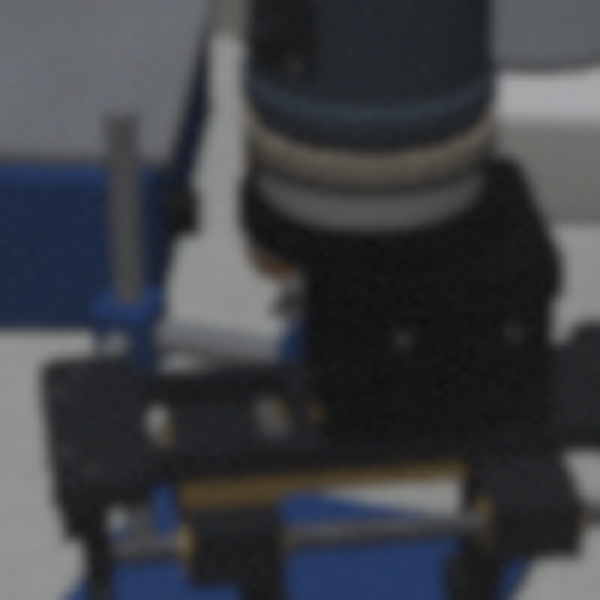

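>>> send_rows(
  steps=[0.047, 0, -0.003, 0.03, 0.18, 0.047, 0, -0.003, 0.06, 0.36, 0.047, 0, -0.003, 0.08, 0.486, 0.047, 0, -0.003, 0.118, 0.486, 0.047, 0, -0.003, 0.118, 0.486, 0.03, 0, -0.003, 0.118, 0.486, 0.03, 0, -0.003, 0.118, 0.486, 0.03, 0, -0.003, 0.118, 0.486],
)

```text
time: 10.92
position: [0.574, 0.0829, 0.0069]
tool_rot: [0.795, 0.606, 0.0, 0.004]
ft_force: [-0.7, -1.0, 4.9]
grip_width: 0.0357
```

```bash
python3 - <<'E'
from h import *
from rig import robot,cams
o=robot.get_obs(); st(o)
print(rel(o,[*o["position"][:2],.008]))
E
```

```text
t 10.93 pos [0.574  0.0829 0.0069] q1,q6 [-0.0457  0.2305] F [-0.7447 -0.9574  4.8744] grip 0.0357 z [ 0.0052 -0.0067 -1.    ]
[-0.      0.     -0.0011 -1.5665]
```

>>> send_rows(
  steps=[0.05, 0, 0, 0, 0, 0.05, 0, 0, -0.002, -0.17, 0.05, 0, 0, -0.002, -0.35, 0.05, 0, 0, -0.002, -0.53, 0.05, 0, 0, -0.002, -0.71, 0.05, 0, 0, -0.002, -0.89, 0.05, 0, 0, -0.002, -1.07, 0.05, 0, 0, -0.002, -1.25],
)

```text
time: 11.92
position: [0.5738, 0.0831, 0.0089]
tool_rot: [0.287, 0.958, -0.002, 0.003]
ft_force: [1.1, 0.6, 0.2]
grip_width: 0.0501
```

```bash
python3 - <<'E'
from h import *
from rig import robot,cams
o=robot.get_obs(); st(o)
print(rel(o,[.574,.0829,.008]))
E
```

```text
t 11.93 pos [0.5738 0.0831 0.0089] q1,q6 [-0.0455 -1.0256] F [1.1258 0.5887 0.2126] grip 0.0501 z [ 0.0048 -0.0066 -1.    ]
[-0.0003 -0.      0.0009 -0.3103]
```

>>> send_rows(
  steps=[0.05, 0, 0, 0.001, -0.17, 0.05, 0, 0, 0.001, -0.31, 0.03, 0, 0, 0.001, -0.31, 0.03, 0, 0, 0.001, -0.31, 0.03, 0, 0, 0.001, -0.31, 0.03, 0, 0, 0.001, -0.31],
)

```text
time: 12.68
position: [0.5737, 0.0831, 0.008]
tool_rot: [0.136, 0.991, -0.003, 0.003]
ft_force: [-0.6, -0.6, 0.2]
grip_width: 0.0356
```

```bash
python3 - <<'E'
from h import *
from rig import robot,cams
o=robot.get_obs(); st(o)
print(rel(o,rodpos(-20.5,235)))
E
```

```text
t 12.68 pos [0.5737 0.0831 0.008 ] q1,q6 [-0.0455 -1.3351] F [-0.5686 -0.5941  0.184 ] grip 0.0356 z [ 0.0047 -0.0065 -1.    ]
[-0.1546 -0.2143 -0.225  -0.0009]
```

>>> send_rows(
  steps=[0.03, 0, 0, -0.06, 0, 0.03, 0, 0, -0.12, 0, 0.03, -0.03, -0.03, -0.165, 0, 0.03, -0.06, -0.07, -0.2, 0, 0.03, -0.09, -0.115, -0.225, 0, 0.03, -0.12, -0.16, -0.225, 0, 0.03, -0.145, -0.2, -0.225, 0, 0.03, -0.154, -0.214, -0.225, 0],
)

```text
time: 13.68
position: [0.6634, -0.1661, 0.2346]
tool_rot: [0.138, 0.99, -0.003, 0.003]
ft_force: [0.6, -0.3, -0.4]
grip_width: 0.0355
```

```bash
python3 - <<'E'
from h import *
from rig import robot,cams
o=robot.get_obs(); st(o)
print(rel(o,rodpos(-20.5,218)))
shot('side','b1',240,130,100,75)
p=11.5
for a in(15,30,33):
    a=np.deg2rad(a);print(-14.5*np.cos(a)-p*np.sin(a)+14.5, p*np.cos(a)-14.5*np.sin(a)-p)
E
```

```text
t 13.68 pos [ 0.6634 -0.1661  0.2346] q1,q6 [-0.4063 -1.6991] F [ 0.5801 -0.2519 -0.3793] grip 0.0355 z [ 0.0047 -0.007  -1.    ]
[ 0.0005  0.0027  0.0166 -0.0043]
-2.4823434998704776 -4.144729151662265
-3.8073683548743595 -8.790707856478953
-3.92407213788146 -9.752554476345516
```

View pics/b1.png

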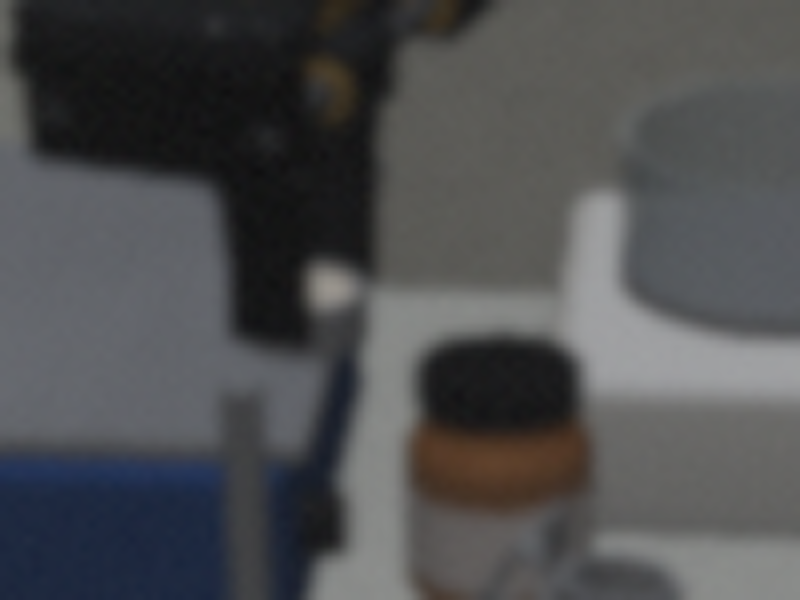

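>>> send_rows(
  steps=[0.03, 0.0005, 0.0027, 0.01, 0, 0.03, 0.0005, 0.0027, 0.0166, 0, 0.03, 0.0018, 0.0027, 0.019, 0, 0.03, 0.003, 0.0027, 0.0215, 0, 0.03, 0.004, 0.0027, 0.024, 0, 0.03, 0.0045, 0.0027, 0.0265, 0, 0.03, 0.0045, 0.0027, 0.0265, 0],
)

```text
time: 14.6
position: [0.6601, -0.1633, 0.2077]
tool_rot: [0.138, 0.99, -0.004, 0.003]
ft_force: [-0.4, 0.5, 0.6]
grip_width: 0.0356
```

```bash
python3 - <<'E'
from h import *
from rig import robot,cams
o=robot.get_obs(); st(o)
print(rel(o,rodpos(-20.5,218)))
E
```

```text
t 14.6 pos [ 0.6601 -0.1633  0.2077] q1,q6 [-0.4041 -1.6961] F [-0.3889  0.4908  0.6253] grip 0.0356 z [ 0.0047 -0.0078 -1.    ]
[-0.0036  0.0008 -0.0103 -0.0045]
```

>>> send_rows(
  steps=[0.03, 0, 0, -0.01, 0, 0.03, 0.02, 0, -0.03, 0, 0.03, 0.06, 0, -0.03, 0, 0.03, 0.06, 0, -0.03, 0],
)

```text
time: 15.1
position: [0.5996, -0.1458, 0.2379]
tool_rot: [0.138, 0.99, -0.003, 0.002]
ft_force: [0.6, -0.2, -0.8]
grip_width: 0.0351
```

```bash
cat >> h.py <<'E'
def sil(tag):
    """print nearest-to-robot silhouette of held part in TCP-centred EX/z coordinates (mm), from side depth"""
    from rig import robot
    o=robot.get_obs(); c=shot('side',tag,260,130,100,75); np.savez(tag+'.npz',**c); P=pts(c)
    d=P-o["position"]; X=d@EX*1000;Y=d@EY*1000;Z=d[...,2]*1000
    m=(abs(Y)<24)&(abs(X)<45)&(abs(Z)<38)
    for v in range(480):
        k=np.nonzero(m[v])[0]
        if len(k)<2: continue
        i=k[np.argmin(X[v,k])]; j=k[np.argmax(X[v,k])]
        print(v,f"near {X[v,i]:.0f},{Y[v,i]:.0f},{Z[v,i]:.0f}  far {X[v,j]:.0f},{Y[v,j]:.0f},{Z[v,j]:.0f}")
E
python3 - <<'E'
from h import *
from rig import robot,cams
o=robot.get_obs(); st(o)
sil('b2')
E
```

```text
t 15.1 pos [ 0.5996 -0.1458  0.2379] q1,q6 [-0.4166 -1.7082] F [ 0.6021 -0.1668 -0.846 ] grip 0.0351 z [ 0.0022 -0.0071 -1.    ]
152 near -12,-21,36  far -4,-18,37
153 near -12,-22,34  far -3,-20,33
154 near -12,-21,32  far -5,-14,34
155 near -12,-23,29  far -4,-19,29
156 near -12,-22,27  far -5,-16,28
157 near -12,-20,25  far -3,-15,26
158 near -12,-20,23  far 2,-16,23
159 near -11,-23,19  far 1,-13,22
160 near -12,-22,18  far 3,-18,17
161 near -12,-22,15  far 1,-13,17
162 near -12,-21,13  far 2,-14,14
163 near -12,-22,10  far 3,-17,11
164 near -11,-24,8  far 2,-15,9
165 near -11,-23,5  far 1,-11,8
166 near -12,-23,3  far 0,-11,6
167 near -10,-14,4  far 0,-10,4
168 near -11,-17,1  far -3,-2,6
169 near -11,-11,1  far -3,-1,4
170 near -13,-5,1  far 19,8,2
171 near -15,-5,-1  far -5,6,2
172 near -17,1,-1  far -6,9,1
173 near -17,-1,-4  far -8,7,-2
174 near -17,7,-3  far -9,18,1
175 near -16,3,-7  far -9,18,-2
176 near -14,5,-9  far 6,20,-5
177 near -12,7,-11  far 4,18,-8
178 near -12,4,-14  far -1,21,-9
179 near -9,11,-14  far -5,12,-14
```

View pics/b2.png

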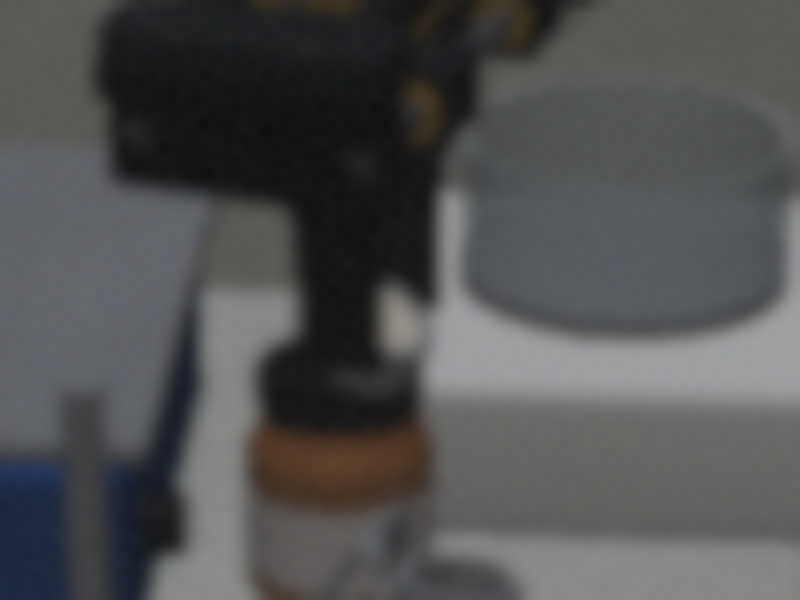

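```bash
sed -i 's/M=np.array(\[.576.*/M=np.array([.5757,-.1384,.1497])/' h.py; python3 - <<'E'
from h import *
from rig import robot
o=robot.get_obs()
for zc in (28,15,5.5): print(zc,rel(o,bar(0,0,zc)-EX*.002-np.array([0,0,.0002])))
E
```

```text
28 [ 0.0438  0.0012  0.0641 -0.0046]
15 [ 0.0374  0.0013  0.0754 -0.0046]
5.5 [ 0.0327  0.0014  0.0836 -0.0046]
```

>>> send_rows(
  steps=[0.03, 0.044, 0.0013, 0.02, 0, 0.03, 0.044, 0.0013, 0.05, 0, 0.03, 0.044, 0.0013, 0.064, 0, 0.03, 0.0374, 0.0013, 0.0754, 0, 0.03, 0.035, 0.0013, 0.08, 0, 0.03, 0.0327, 0.0013, 0.0836, 0, 0.03, 0.0327, 0.0013, 0.0836, 0],
)

```text
time: 16.02
position: [0.5716, -0.1374, 0.1544]
tool_rot: [0.138, 0.99, -0.004, 0.004]
ft_force: [0.5, -0.4, -0.1]
grip_width: 0.0356
```

```bash
python3 - <<'E'
from h import *
from rig import robot,cams
o=robot.get_obs(); st(o)
c=shot('side','b3',270,160,80,60)
print(rel(o,bar(0,0,5.5)-EX*.002-np.array([0,0,.0002])))
E
```

```text
t 16.02 pos [ 0.5716 -0.1374  0.1544] q1,q6 [-0.4231 -1.7132] F [ 0.5102 -0.3791 -0.0585] grip 0.0356 z [ 0.0059 -0.0087 -0.9999]
[ 0.0005  0.0002  0.0001 -0.0047]
```

View pics/b3.png

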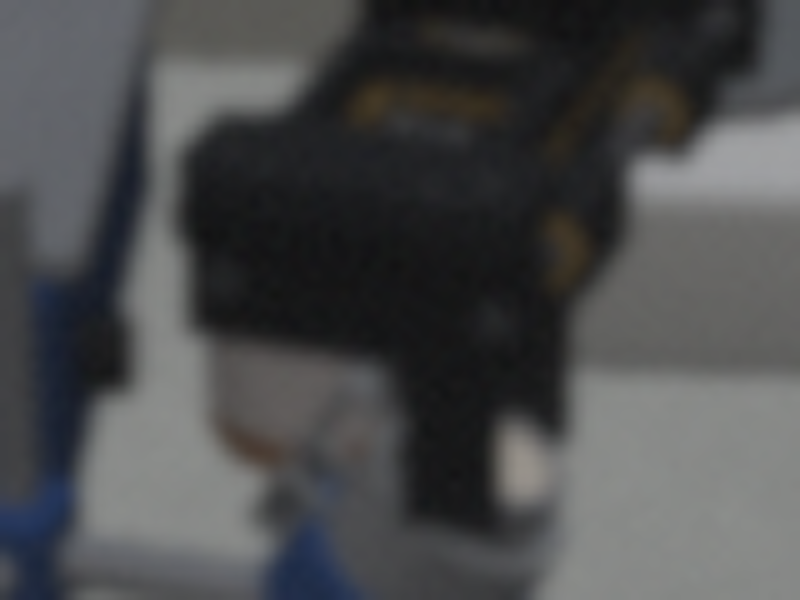

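>>> send_rows(
  steps=[0.03, -0.0008, 0, 0.0013, 0, 0.03, -0.0008, 0, 0.0013, 0, 0.05, -0.0008, 0, 0.0013, 0, 0.05, -0.0008, 0, 0.0013, 0, 0.05, -0.0008, 0, 0.0013, 0],
)

```text
time: 16.7
position: [0.5724, -0.1375, 0.1533]
tool_rot: [0.138, 0.99, -0.004, 0.004]
ft_force: [0.2, -0.2, 0.6]
grip_width: 0.0492
```

```bash
python3 - <<'E'
from h import *
from rig import robot,cams
o=robot.get_obs(); st(o)
c=shot('side','b4',270,160,80,60)
E
```

```text
t 16.7 pos [ 0.5724 -0.1375  0.1533] q1,q6 [-0.4227 -1.713 ] F [ 0.2306 -0.2047  0.5514] grip 0.0492 z [ 0.0064 -0.0086 -0.9999]
```

View pics/b4.png

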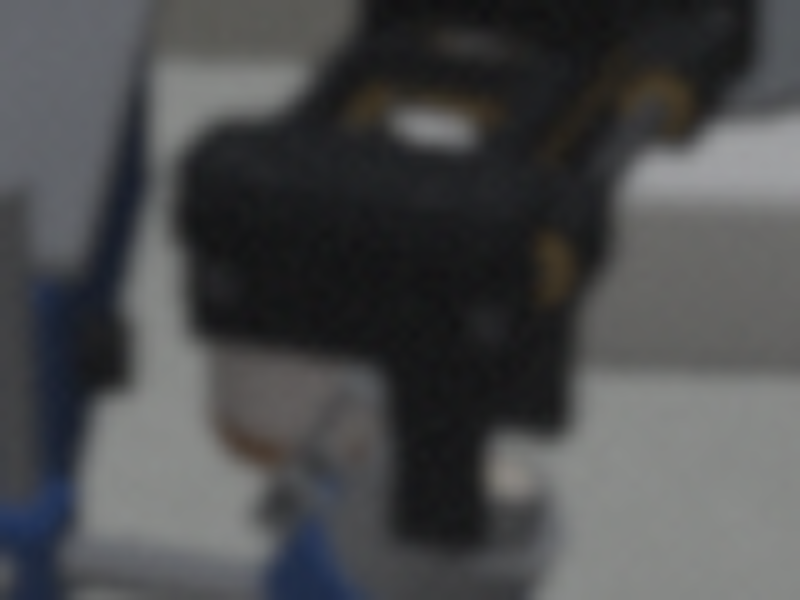

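>>> send_rows(
  steps=[0.05, 0, 0, 0, 0, 0.05, 0, 0, 0, 0],
)

```text
time: 17.0
position: [0.5724, -0.1375, 0.1533]
tool_rot: [0.138, 0.99, -0.004, 0.004]
ft_force: [-0.5, 0.4, -0.1]
grip_width: 0.0499
```

```bash
python3 - <<'E'
from h import *
from rig import robot,cams
o=robot.get_obs(); st(o)
c=shot('side','b5',270,160,80,60)
E
```

```text
t 17.0 pos [ 0.5724 -0.1375  0.1533] q1,q6 [-0.4227 -1.713 ] F [-0.4762  0.3966 -0.1279] grip 0.0499 z [ 0.0063 -0.0086 -0.9999]
```

View pics/b5.png

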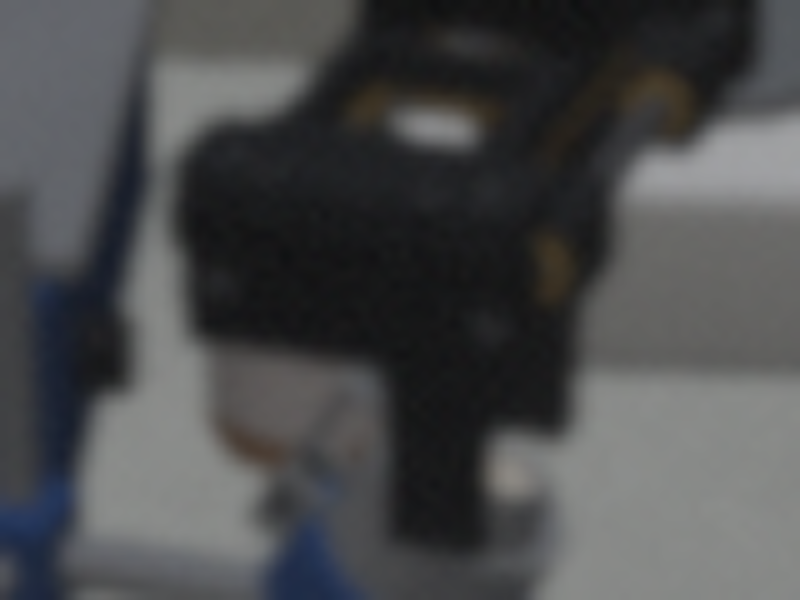

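>>> send_rows(
  steps=[0.05, 0.01, 0, -0.03, 0, 0.05, 0.03, 0, -0.07, 0, 0.05, 0.09, 0, -0.08, 0, 0.05, 0.15, 0, -0.08, 0],
)

```text
time: 17.55
position: [0.4271, -0.0958, 0.233]
tool_rot: [0.138, 0.99, -0.004, 0.005]
ft_force: [-0.1, 1.0, 0.3]
grip_width: 0.0503
```

```bash
python3 - <<'E'
from h import *
from rig import robot,cams
o=robot.get_obs(); st(o)
c=shot('side','b6',280,170,70,52); np.savez('b6s.npz',**c)
c=shot('top','b7',310,200,60,60); np.savez('b6t.npz',**c)
E
```

```text
t 17.55 pos [ 0.4271 -0.0958  0.233 ] q1,q6 [-0.4737 -1.7646] F [-0.0557  0.9843  0.2729] grip 0.0503 z [ 0.0092 -0.0102 -0.9999]
```

View pics/b6.png

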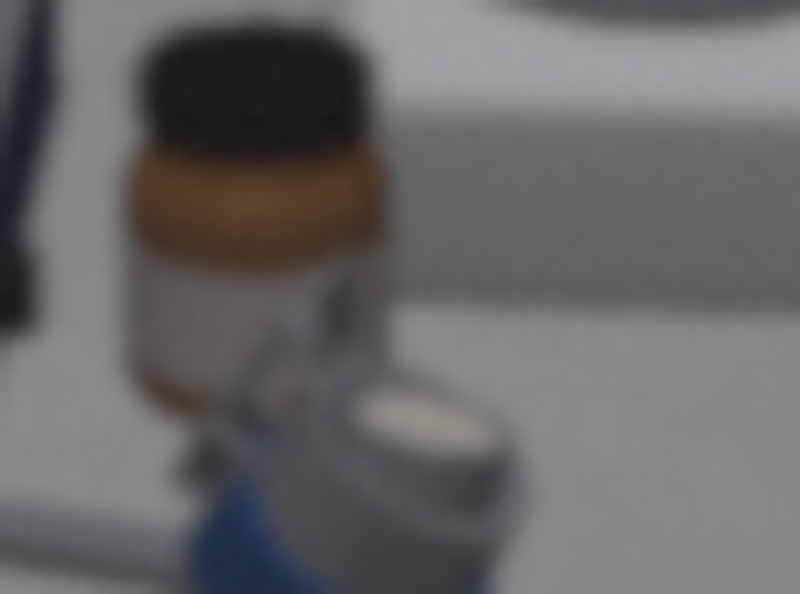

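View pics/b7.png

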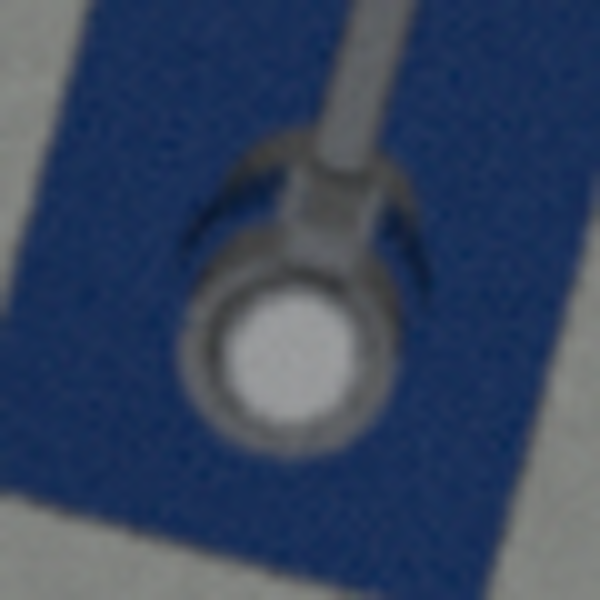

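```bash
python3 - <<'E'
from h import *
from rig import robot,cams
o=robot.get_obs()
for z in (25,10,5,0,-3): print(z,rel(o,bar(-12,0,z)-EX*.009))
for n in 'st':
    c=dict(np.load(f'b6{n}.npz'));P=pts(c);d=P-M;a=d@EX*1000;b=d@EY*1000;zz=d[...,2]*1000
    X=a*.866+zz*.5;Z=-a*.5+zz*.866
    col=c["color"].astype(int)
    m=(col.min(-1)>(115 if n=='t' else 100))&(np.hypot(X,b)<17)&(abs(Z)<22)
    A=np.c_[X[m],b[m],np.ones(m.sum())];s=np.linalg.lstsq(A,Z[m],rcond=None)[0]
    print(n,m.sum(),"plane Z=ax+by+c",s,"tilt",np.rad2deg(np.arctan(s[:2])),X[m].mean(),b[m].mean(),Z[m].mean())
E
```

```text
25 [-0.1331 -0.0023  0.0644 -0.0047]
10 [-0.1406 -0.0022  0.0773 -0.0047]
5 [-0.1431 -0.0022  0.0816 -0.0047]
0 [-0.1457 -0.0022  0.0859 -0.0047]
-3 [-0.1472 -0.0022  0.0885 -0.0047]
s 52 plane Z=ax+by+c [-0.3773  0.2264  4.6815] tilt [-20.6736  12.7565] 0.7278820708029559 -2.2239693004614485 3.9033570331500775
t 122 plane Z=ax+by+c [-0.3149  0.2351  5.7817] tilt [-17.4784  13.2274] 2.914842710815033 -0.2978355358423929 4.79382835758888
```

>>> send_rows(
  steps=[0, -0.06, 0.003, 0.02, 0, 0, -0.115, 0.003, 0.045, 0, 0, -0.132, 0.003, 0.063, 0, 0, -0.139, 0.003, 0.075, 0, 0, -0.141, 0.003, 0.078, 0, 0, -0.143, 0.003, 0.0805, 0, 0, -0.143, 0.003, 0.0805, 0],
)

```text
time: 18.52
position: [0.5557, -0.1274, 0.1498]
tool_rot: [0.138, 0.99, -0.002, -0.002]
ft_force: [-0.2, 0.5, 0.4]
grip_width: 0.0006
```

```bash
python3 - <<'E'
from h import *
from rig import robot,cams
o=robot.get_obs(); st(o)
c=shot('side','b8',270,160,80,60)
print(rel(o,bar(-12,6,0)-EX*.009))
E
```

```text
t 18.52 pos [ 0.5557 -0.1274  0.1498] q1,q6 [-0.4187 -1.7093] F [-0.1946  0.491   0.3565] grip 0.0006 z [-0.005  -0.0029 -1.    ]
[-0.0028  0.0008  0.0061 -0.0047]
```

View pics/b8.png

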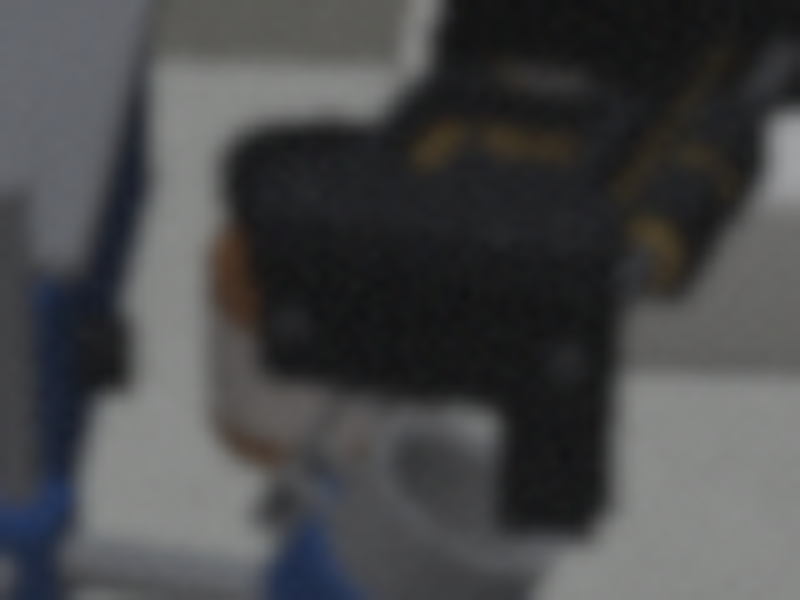

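>>> send_rows(
  steps=[0.03, 0.01, 0, -0.03, 0, 0.05, 0.03, 0.02, -0.06, 0.17, 0.05, 0.06, 0.07, -0.06, 0.34, 0.05, 0.075, 0.12, -0.06, 0.5, 0.05, 0.075, 0.17, -0.03, 0.67, 0.05, 0.075, 0.22, 0, 0.84, 0.05, 0.075, 0.26, 0.02, 1.0, 0.05, 0.06, 0.29, 0.03, 1.17],
)

```text
time: 19.58
position: [0.5756, 0.1699, 0.1181]
tool_rot: [0.663, 0.748, -0.004, -0.002]
ft_force: [0.1, -1.2, -0.0]
grip_width: 0.0499
```

```bash
python3 - <<'E'
from h import *
from rig import robot,cams
o=robot.get_obs(); st(o)
c=shot('top','b9',310,200,60,60)
print(rel(o,[.436,.179,.010],PLACE-np.pi/2))
P=pts(c)
d=P-M;a=d@EX*1000;b=d@EY*1000;zz=d[...,2]*1000
X=a*.866+zz*.5;Z=-a*.5+zz*.866
col=c["color"].astype(int)
m=(col.min(-1)>80)&(np.hypot(X,b)<17)&(Z<-10)&(Z>-80)
print(m.sum(),np.median(Z[m]),X[m].mean(),b[m].mean(),np.percentile(Z[m],[10,90]))
E
```

```text
t 19.57 pos [0.5756 0.1699 0.1181] q1,q6 [ 0.1021 -0.0165] F [ 0.0832 -1.2297 -0.0156] grip 0.0499 z [-0.0077 -0.0031 -1.    ]
[ 0.0261 -0.1366  0.1091  0.3926]
83 -35.644455139420764 -6.182654635402236 0.15825690327966965 [-39.028  -32.7498]
```

View pics/b9.png

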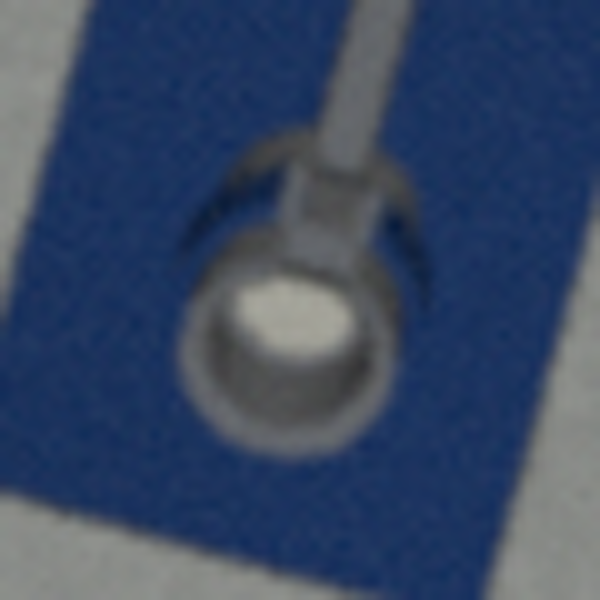

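>>> send_rows(
  steps=[0.05, 0.01, -0.05, 0.03, 0.16, 0.05, 0.02, -0.1, 0.05, 0.3, 0.05, 0.026, -0.1366, 0.07, 0.393, 0.05, 0.026, -0.1366, 0.1091, 0.393, 0.05, 0.026, -0.1366, 0.1091, 0.393, 0.03, 0.026, -0.1366, 0.1091, 0.393, 0.03, 0.026, -0.1366, 0.1091, 0.393, 0.03, 0.026, -0.1366, 0.1091, 0.393],
)

```text
time: 20.62
position: [0.4426, 0.1823, 0.0101]
tool_rot: [0.798, 0.603, 0.001, 0.001]
ft_force: [0.5, -0.8, 4.0]
grip_width: 0.0352
```

```bash
python3 - <<'E'
from h import *
from rig import robot,cams
o=robot.get_obs(); st(o)
print(rel(o,[*o["position"][:2],.010]))
E
```

```text
t 20.62 pos [0.4426 0.1823 0.0101] q1,q6 [0.157  0.4348] F [ 0.4895 -0.8237  4.0237] grip 0.0352 z [ 0.0021 -0.0001 -1.    ]
[-0.     -0.      0.0001 -1.5755]
```

```bash
python3 - <<'E'
from h import *
from rig import robot,cams
o=robot.get_obs()
print(rel(o,[.4413,.1775,.010]))
E
```

```text
[-0.005   0.0001  0.0001 -1.5755]
```

>>> send_rows(
  steps=[0.055, 0, 0, 0, 0, 0.055, -0.0025, 0, 0, 0, 0.055, -0.005, 0, 0, -0.17, 0.055, -0.005, 0, 0, -0.35, 0.055, -0.005, 0, 0, -0.53, 0.055, -0.005, 0, 0, -0.71, 0.055, -0.005, 0, 0, -0.89, 0.055, -0.005, 0, 0, -1.07],
)

```text
time: 21.62
position: [0.441, 0.1773, 0.01]
tool_rot: [0.376, 0.926, 0.0, 0.001]
ft_force: [1.3, 0.1, -0.5]
grip_width: 0.0553
```

```bash
python3 - <<'E'
from h import *
from rig import robot,cams
o=robot.get_obs(); st(o)
print(rel(o,[.4413,.1775,.010]))
E
```

```text
t 21.62 pos [0.441  0.1773 0.01  ] q1,q6 [ 0.1469 -0.6512] F [ 1.2686  0.0551 -0.4627] grip 0.0553 z [ 0.0016 -0.0002 -1.    ]
[-0.0001  0.0003  0.     -0.4996]
```

>>> send_rows(
  steps=[0.055, 0, 0, 0, -0.17, 0.055, 0, 0, 0, -0.35, 0.055, 0, 0, 0, -0.5, 0.03, 0, 0, 0, -0.5, 0.03, 0, 0, 0, -0.5, 0.03, 0, 0, 0, -0.5, 0.03, 0, 0, 0, -0.5],
)

```text
time: 22.5
position: [0.4409, 0.1773, 0.01]
tool_rot: [0.136, 0.991, 0.0, 0.001]
ft_force: [0.6, -0.2, -1.5]
grip_width: 0.0354
```

```bash
python3 - <<'E'
from h import *
from rig import robot,cams
o=robot.get_obs(); st(o)
print(rel(o,rodpos(-20.5,235)))
shot('top','c1',180,265,60,60)
E
```

```text
t 22.5 pos [0.4409 0.1773 0.01  ] q1,q6 [ 0.1469 -1.1506] F [ 0.6301 -0.1928 -1.479 ] grip 0.0354 z [ 0.0015 -0.0002 -1.    ]
[-0.3067 -0.2682 -0.2246 -0.0002]
```

>>> send_rows(
  steps=[0.03, 0, 0, -0.06, 0, 0.03, -0.02, -0.02, -0.12, 0, 0.03, -0.06, -0.055, -0.17, 0, 0.03, -0.105, -0.095, -0.21, 0, 0.03, -0.15, -0.135, -0.2245, 0, 0.03, -0.195, -0.175, -0.2245, 0, 0.03, -0.24, -0.215, -0.2245, 0, 0.03, -0.285, -0.25, -0.2245, 0],
)

```text
time: 23.55
position: [0.642, -0.133, 0.2348]
tool_rot: [0.136, 0.991, 0.0, 0.001]
ft_force: [0.8, -0.6, -0.5]
grip_width: 0.0356
```

```bash
python3 - <<'E'
from h import *
from rig import robot,cams
o=robot.get_obs(); st(o)
print(rel(o,rodpos(-20.5,220)))
p=14
for a in(15,30,33):
    a=np.deg2rad(a);print(-14.5*np.cos(a)-p*np.sin(a)+14.5, p*np.cos(a)-14.5*np.sin(a)-p)
E
```

```text
t 23.55 pos [ 0.642  -0.133   0.2348] q1,q6 [-0.3748 -1.6726] F [ 0.8291 -0.6082 -0.4775] grip 0.0356 z [ 0.0012  0.0002 -1.    ]
[-0.0291 -0.0235  0.0148 -0.0009]
-3.129391112626781 -4.229914585939595
-5.0573683548743595 -9.125644347017857
-5.285669725419027 -10.155878056481956
```

>>> send_rows(
  steps=[0.03, -0.029, -0.0235, 0.003, 0, 0.03, -0.029, -0.0235, 0.006, 0, 0.03, -0.029, -0.0235, 0.0148, 0, 0.03, -0.0275, -0.0235, 0.017, 0, 0.03, -0.026, -0.0235, 0.0195, 0, 0.03, -0.0245, -0.0235, 0.0225, 0, 0.03, -0.0235, -0.0235, 0.025, 0, 0.03, -0.0235, -0.0235, 0.025, 0],
)

```text
time: 24.55
position: [0.6579, -0.1616, 0.2096]
tool_rot: [0.136, 0.991, 0.0, 0.0]
ft_force: [-1.0, 0.7, 1.7]
grip_width: 0.0357
```

```bash
python3 - <<'E'
from h import *
from rig import robot,cams
o=robot.get_obs(); st(o)
print(rel(o,rodpos(-20.5,220)))
E
```

```text
t 24.55 pos [ 0.6579 -0.1616  0.2096] q1,q6 [-0.4058 -1.7039] F [-0.9637  0.6596  1.7103] grip 0.0357 z [ 0.0003  0.0008 -1.    ]
[-0.0061 -0.0002 -0.0104 -0.0008]
```

>>> send_rows(
  steps=[0.03, 0, 0, -0.01, 0, 0.03, 0.02, 0, -0.03, 0, 0.03, 0.06, 0, -0.03, 0, 0.03, 0.06, 0, -0.03, 0],
)

```text
time: 25.05
position: [0.5973, -0.1444, 0.2402]
tool_rot: [0.136, 0.991, 0.001, -0.001]
ft_force: [0.5, -0.4, -0.9]
grip_width: 0.0355
```

```bash
python3 - <<'E'
from h import *
from rig import robot,cams
o=robot.get_obs(); st(o)
sil('c2')
E
```

```text
t 25.05 pos [ 0.5973 -0.1444  0.2402] q1,q6 [-0.4191 -1.717 ] F [ 0.4842 -0.3857 -0.8924] grip 0.0355 z [-0.0024  0.0017 -1.    ]
151 near -11,-23,36  far -4,-18,37
152 near -11,-23,34  far -5,-16,35
153 near -11,-23,32  far -5,-15,34
154 near -13,-19,31  far -5,-15,32
155 near -9,-22,27  far -4,-17,28
156 near -9,-24,24  far -0,-16,26
157 near -11,-24,22  far 3,-18,23
158 near -11,-24,20  far 2,-16,21
159 near -12,-21,19  far 2,-16,19
160 near -11,-19,17  far 2,-15,17
161 near -11,-24,13  far 2,-15,15
162 near -12,-22,12  far 2,-15,12
163 near -12,-22,9  far 2,-16,10
164 near -11,-24,6  far 2,-16,7
165 near -9,-16,6  far -0,-15,5
166 near -12,-23,2  far -2,-5,7
167 near -12,-22,-0  far -1,-7,4
168 near -12,-8,3  far -1,-8,1
169 near -14,-9,1  far 20,6,2
170 near -14,-8,-1  far 18,11,2
171 near -17,0,-0  far 17,15,1
172 near -17,1,-2  far 17,13,-2
173 near -16,5,-3  far 18,12,-5
174 near -16,4,-6  far -9,15,-2
175 near -15,6,-7  far -9,17,-3
176 near -12,6,-10  far 8,21,-7
177 near -12,4,-13  far 6,18,-10
178 near -10,7,-15  far 1,20,-11
179 near -9,9,-16  far -4,14,-15
```

View pics/c2.png

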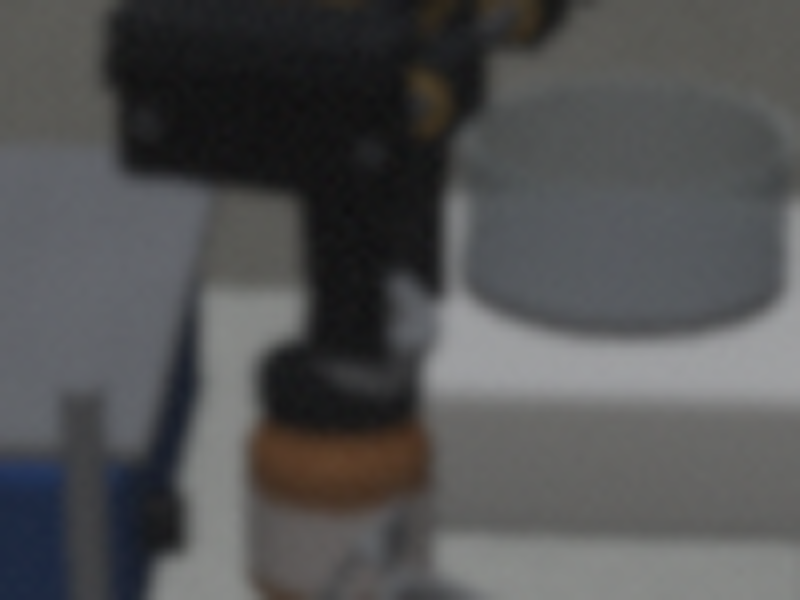

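```bash
python3 - <<'E'
from h import *
from rig import robot
o=robot.get_obs()
for zc in (30,16,5): print(zc,rel(o,bar(0,0,zc)-EX*.0026+np.array([0,0,.0002])))
E
```

```text
30 [ 0.0424  0.0002  0.0645 -0.001 ]
16 [ 0.0354  0.0002  0.0767 -0.001 ]
5 [ 0.0299  0.0002  0.0862 -0.001 ]
```

>>> send_rows(
  steps=[0.03, 0.043, 0, 0.02, 0, 0.03, 0.043, 0, 0.05, 0, 0.03, 0.0425, 0, 0.0645, 0, 0.03, 0.0354, 0, 0.0767, 0, 0.03, 0.0325, 0, 0.082, 0, 0.03, 0.03, 0, 0.0862, 0, 0.03, 0.03, 0, 0.0862, 0],
)

```text
time: 25.98
position: [0.5713, -0.1379, 0.1543]
tool_rot: [0.136, 0.991, -0.0, 0.001]
ft_force: [0.0, -1.7, -0.8]
grip_width: 0.0354
```

```bash
python3 - <<'E'
from h import *
from rig import robot,cams
o=robot.get_obs(); st(o)
c=shot('side','c3',270,160,80,60)
print(rel(o,bar(0,0,5)-EX*.0026+np.array([0,0,.0002])))
E
```

```text
t 25.98 pos [ 0.5713 -0.1379  0.1543] q1,q6 [-0.4269 -1.7246] F [ 0.002  -1.6837 -0.8476] grip 0.0354 z [ 0.0017 -0.0009 -1.    ]
[ 0.0007  0.0007  0.0001 -0.0007]
```

View pics/c3.png

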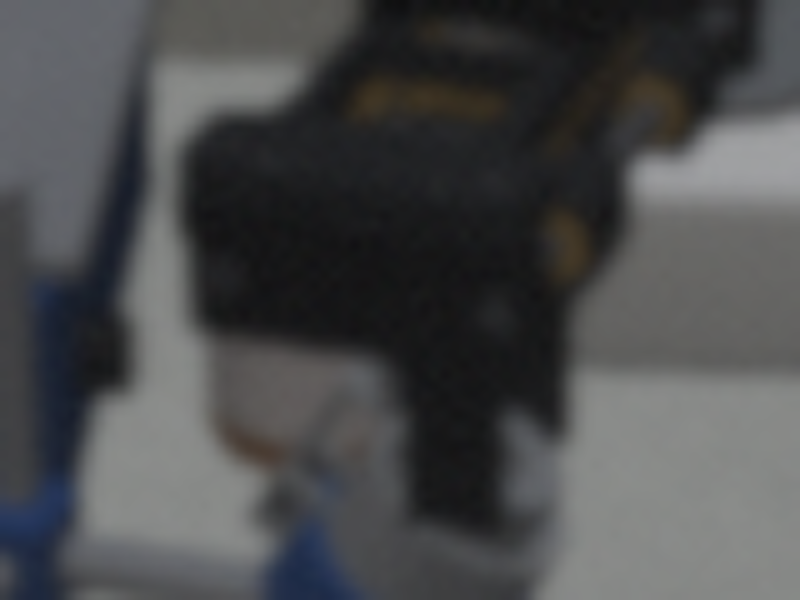

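>>> send_rows(
  steps=[0.03, -0.0005, -0.0007, 0.001, 0, 0.03, -0.0005, -0.0007, 0.001, 0, 0.05, -0.0005, -0.0007, 0.001, 0, 0.05, -0.0005, -0.0007, 0.001, 0, 0.05, -0.0005, -0.0007, 0.001, 0, 0.05, -0.0005, -0.0007, 0.001, 0],
)

```text
time: 26.78
position: [0.5715, -0.1386, 0.1536]
tool_rot: [0.136, 0.991, -0.0, 0.001]
ft_force: [0.1, -0.0, 0.6]
grip_width: 0.0497
```

>>> send_rows(
  steps=[0.05, 0.01, 0, -0.03, 0, 0.05, 0.03, 0, -0.07, 0, 0.05, 0.09, 0, -0.08, 0, 0.05, 0.12, 0, -0.08, 0],
)

```text
time: 27.28
position: [0.4535, -0.1052, 0.2342]
tool_rot: [0.136, 0.991, -0.0, 0.001]
ft_force: [0.9, 0.3, -0.2]
grip_width: 0.05
```

```bash
python3 - <<'E'
from h import *
from rig import robot,cams
o=robot.get_obs(); st(o)
shot('side','c4',270,160,80,60)
c=shot('top','c5',310,200,60,60)
E
```

```text
t 27.27 pos [ 0.4535 -0.1052  0.2342] q1,q6 [-0.4688 -1.7668] F [ 0.88    0.2538 -0.2036] grip 0.05 z [ 0.002  -0.0009 -1.    ]
```

View pics/c4.png

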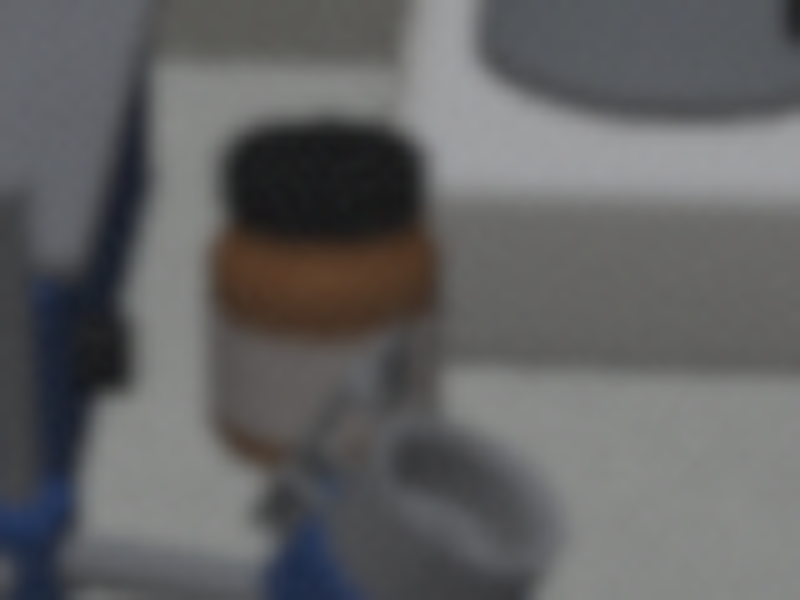

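View pics/c5.png

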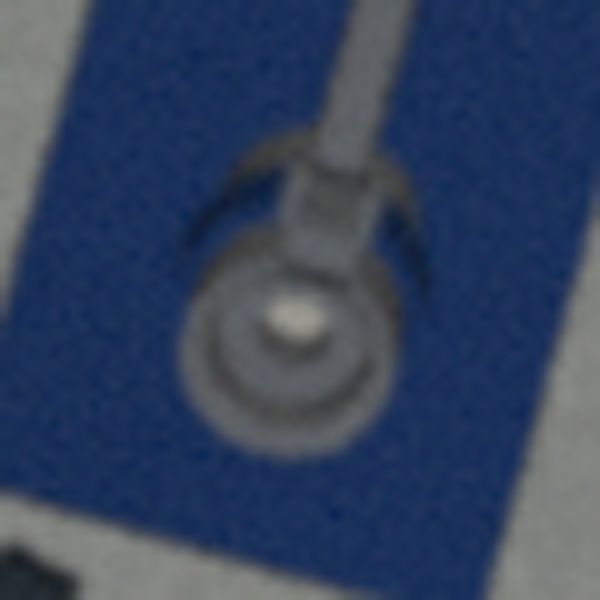

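```bash
python3 - <<'E'
from h import *
from rig import robot,cams
c=cams.camera('top');P=pts(c)
d=P-M;a=d@EX*1000;b=d@EY*1000;zz=d[...,2]*1000
X=a*.866+zz*.5;Z=-a*.5+zz*.866
m=(np.hypot(X,b)<15)&(Z<-3)&(Z>-60)&(np.hypot(X,b)>10)
print(m.sum(),np.percentile(Z[m],[10,30,50,70,90]))
Q=P[210:250,170:210].reshape(-1,3)
for lo,hi in((.032,.05),(.012,.027)):
    k=(Q[:,2]>lo)&(Q[:,2]<hi); q=Q[k]; print(k.sum(),q.mean(0),q.min(0),q.max(0))
g=cv2.cvtColor(c["color"],cv2.COLOR_RGB2HSV)
o=robot.get_obs(); print(rel(o,[.597,.233,.028],PLACE-np.pi/2))
E
```

```text
62 [-21.0673 -18.4521 -16.9969 -15.1467 -12.9816]
86 [0.597  0.2324 0.039 ] [0.5837 0.2198 0.0321] [0.6094 0.2477 0.0469]
273 [0.5972 0.2316 0.0213] [0.5703 0.2048 0.0132] [0.6239 0.2604 0.0269]
[-0.0449  0.3646  0.2057  1.5697]
```

>>> send_rows(
  steps=[0.05, -0.006, 0.045, 0, 0.17, 0.05, -0.012, 0.09, 0, 0.35, 0.05, -0.018, 0.135, 0.02, 0.53, 0.05, -0.024, 0.18, 0.04, 0.71, 0.05, -0.03, 0.225, 0.06, 0.89, 0.05, -0.036, 0.27, 0.08, 1.07, 0.05, -0.042, 0.315, 0.1, 1.25, 0.05, -0.045, 0.35, 0.12, 1.43],
)

```text
time: 28.42
position: [0.5956, 0.2213, 0.1124]
tool_rot: [0.754, 0.657, 0.002, 0.002]
ft_force: [0.9, -0.3, 0.2]
grip_width: 0.0503
```

```bash
python3 - <<'E'
from h import *
from rig import robot,cams
o=robot.get_obs(); st(o); print(rel(o,[.597,.2328,.028],PLACE-np.pi/2))
E
```

```text
t 28.43 pos [0.5956 0.2213 0.1124] q1,q6 [0.1807 0.3192] F [ 0.9208 -0.2532  0.2437] grip 0.0503 z [ 0.0046 -0.0003 -1.    ]
[ 0.0115 -0.0006  0.0844  0.1346]
```

>>> send_rows(
  steps=[0.05, 0.0115, -0.0006, 0.02, 0.135, 0.05, 0.0115, -0.0006, 0.05, 0.135, 0.05, 0.0115, -0.0006, 0.084, 0.135, 0.05, 0.0115, -0.0006, 0.084, 0.135, 0.02, 0.0115, -0.0006, 0.084, 0.135, 0.02, 0.0115, -0.0006, 0.084, 0.135, 0.02, 0.0115, -0.0006, 0.084, 0.135, 0.02, 0.0115, -0.0006, 0.084, 0.135],
)

```text
time: 29.42
position: [0.598, 0.233, 0.0298]
tool_rot: [0.797, 0.604, 0.003, 0.002]
ft_force: [-0.0, -0.1, 4.0]
grip_width: 0.0276
```

```bash
python3 - <<'E'
from h import *
from rig import robot,cams
o=robot.get_obs(); st(o); print(rel(o,[*o["position"][:2],.028]))
shot('side','d1',260,320,80,60)
E
```

```text
t 29.43 pos [0.598  0.233  0.0298] q1,q6 [0.1982 0.4721] F [-0.0078 -0.0586  4.0073] grip 0.0276 z [ 0.0074  0.0002 -1.    ]
[-0.     -0.      0.0018 -1.5712]
```

View pics/d1.png

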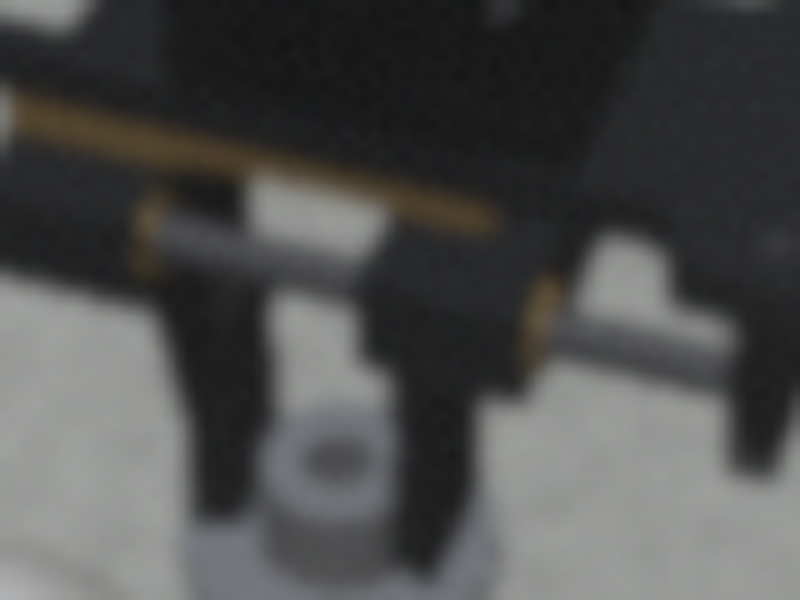

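>>> send_rows(
  steps=[0.045, 0, 0, 0, 0, 0.045, 0, 0, 0.001, -0.17, 0.045, 0, 0, 0.001, -0.35, 0.045, 0, 0, 0.001, -0.53, 0.045, 0, 0, 0.001, -0.71, 0.045, 0, 0, 0.001, -0.89, 0.045, 0, 0, 0.001, -1.07, 0.045, 0, 0, 0.001, -1.25],
)

```text
time: 30.48
position: [0.5976, 0.2329, 0.0284]
tool_rot: [0.29, 0.957, 0.001, 0.003]
ft_force: [-0.8, -0.0, -1.0]
grip_width: 0.0448
```

```bash
python3 - <<'E'
from h import *
from rig import robot,cams
o=robot.get_obs(); st(o); print(rel(o,[.598,.233,.0285]))
E
```

```text
t 30.48 pos [0.5976 0.2329 0.0284] q1,q6 [ 0.1982 -0.7839] F [-0.7502 -0.0147 -0.9654] grip 0.0448 z [ 0.0063  0.     -1.    ]
[-0.0003  0.0004 -0.0001 -0.3153]
```

>>> send_rows(
  steps=[0.045, 0, 0, 0, -0.17, 0.045, 0, 0, 0, -0.315, 0.02, 0, 0, 0, -0.315, 0.02, 0, 0, 0, -0.315, 0.02, 0, 0, 0, -0.315, 0.02, 0, 0, 0, -0.315],
  force=10,
)

```text
time: 31.22
position: [0.5974, 0.2329, 0.0283]
tool_rot: [0.136, 0.991, 0.0, 0.003]
ft_force: [0.4, -0.1, -0.5]
grip_width: 0.0276
```

```bash
python3 - <<'E'
from h import *
from rig import robot,cams
o=robot.get_obs(); st(o); print(rel(o,rodpos(-20.5,250)))
E
```

```text
t 31.23 pos [0.5974 0.2329 0.0283] q1,q6 [ 0.1982 -1.0983] F [ 0.4185 -0.055  -0.4513] grip 0.0276 z [ 0.0061  0.     -1.    ]
[-0.1721 -0.3634 -0.2213 -0.0009]
```

>>> send_rows(
  steps=[0.02, 0, 0, -0.06, 0, 0.02, -0.01, -0.03, -0.11, 0, 0.02, -0.03, -0.08, -0.15, 0, 0.02, -0.055, -0.13, -0.18, 0, 0.02, -0.08, -0.18, -0.21, 0, 0.02, -0.105, -0.23, -0.2213, 0, 0.02, -0.13, -0.28, -0.2213, 0, 0.02, -0.155, -0.33, -0.2213, 0],
)

```text
time: 32.22
position: [0.6564, -0.1286, 0.2503]
tool_rot: [0.137, 0.991, 0.0, 0.003]
ft_force: [0.6, 0.3, -0.9]
grip_width: 0.0274
```

```bash
python3 - <<'E'
from h import *
from rig import robot,cams
o=robot.get_obs(); st(o); print(rel(o,rodpos(-20.5,238.3)))
shot('side','d2',240,120,100,75)
E
```

```text
t 32.23 pos [ 0.6564 -0.1286  0.2503] q1,q6 [-0.3612 -1.6588] F [ 0.6087  0.3248 -0.9419] grip 0.0274 z [ 0.0066  0.     -1.    ]
[-0.0165 -0.0316  0.0121 -0.0016]
```

View pics/d2.png

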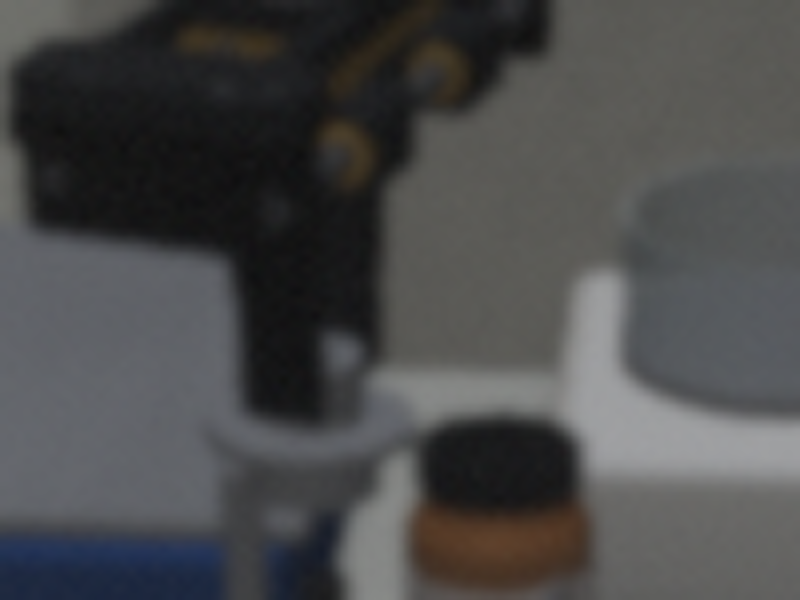

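>>> send_rows(
  steps=[0.02, -0.0165, -0.0316, 0.003, 0, 0.02, -0.0165, -0.0316, 0.005, 0, 0.02, -0.0165, -0.0316, 0.0128, 0, 0.02, -0.0135, -0.0316, 0.0145, 0, 0.02, -0.0109, -0.0316, 0.0158, 0, 0.02, -0.0085, -0.0316, 0.0177, 0, 0.02, -0.006, -0.0316, 0.0198, 0, 0.02, -0.006, -0.0316, 0.0198, 0],
)

```text
time: 33.28
position: [0.6547, -0.1688, 0.2303]
tool_rot: [0.139, 0.99, -0.003, 0.004]
ft_force: [-0.7, 1.6, 2.8]
grip_width: 0.0275
```

```bash
python3 - <<'E'
from h import *
from rig import robot,cams
o=robot.get_obs(); st(o); print(rel(o,rodpos(-20.5,238.3)))
shot('side','d3',240,120,100,75)
E
```

```text
t 33.27 pos [ 0.6547 -0.1688  0.2303] q1,q6 [-0.416  -1.7073] F [-0.6885  1.5615  2.7821] grip 0.0275 z [ 0.0081 -0.0065 -0.9999]
[-0.0073  0.0075 -0.008  -0.0063]
```

View pics/d3.png

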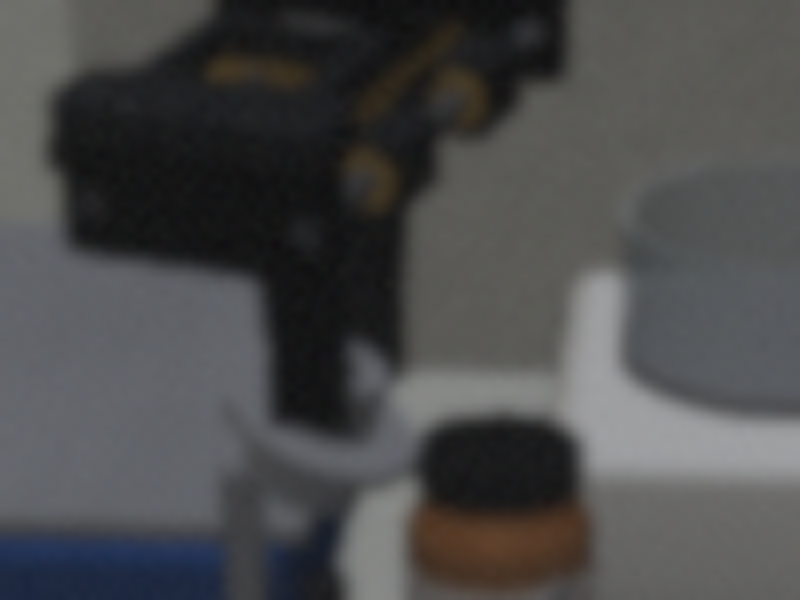

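>>> send_rows(
  steps=[0.02, 0, 0, -0.01, 0, 0.02, 0, 0.0075, -0.03, 0, 0.02, 0.05, 0.0075, -0.03, 0, 0.02, 0.05, 0.0075, -0.03, 0],
)

```text
time: 33.83
position: [0.6039, -0.1457, 0.2589]
tool_rot: [0.139, 0.99, -0.002, 0.001]
ft_force: [-0.2, 0.1, -1.0]
grip_width: 0.0276
```

```bash
python3 - <<'E'
from h import *
from rig import robot,cams
o=robot.get_obs(); st(o)
sil('d4')
E
```

```text
t 33.83 pos [ 0.6039 -0.1457  0.2589] q1,q6 [-0.4149 -1.7062] F [-0.152   0.1372 -0.9987] grip 0.0276 z [ 0.0013 -0.0039 -1.    ]
143 near -13,-19,37  far -6,-13,38
144 near -11,-23,33  far -7,-11,36
145 near -11,-17,33  far -7,-10,34
146 near -11,-18,30  far -3,-15,30
147 near -10,-14,29  far -1,-13,28
148 near -12,-15,27  far -2,-10,27
149 near -12,-16,24  far -1,-13,23
150 near -12,24,36  far -1,-13,22
151 near -11,22,33  far -3,-8,21
152 near -11,21,30  far -1,-15,16
153 near -11,-17,14  far -2,-12,15
154 near -11,-18,12  far 10,23,24
155 near -11,21,24  far 4,24,23
156 near -12,24,23  far 9,22,19
157 near -11,21,20  far 11,23,17
158 near -12,-15,4  far 27,-7,2
159 near -14,-3,6  far 29,-1,2
160 near -14,-2,5  far 28,7,2
161 near -14,5,5  far 27,11,1
162 near -15,7,3  far 26,12,-0
163 near -13,8,1  far 26,18,0
164 near -12,6,-2  far 23,21,-1
165 near -13,-17,-13  far 24,20,-4
166 near -16,-16,-15  far 20,23,-4
167 near -18,-10,-14  far 10,21,-6
168 near -19,-8,-16  far 6,24,-6
169 near -20,-3,-16  far 23,10,-17
170 near -23,3,-15  far 22,14,-17
171 near -21,5,-17  far 21,15,-19
172 near -21,12,-17  far 22,13,-22
173 near -17,14,-19  far 18,18,-22
174 near -8,7,-25  far 16,16,-25
175 near -8,6,-28  far 13,19,-26
176 near -7,5,-31  far 7,21,-26
177 near -5,11,-31  far 2,12,-31
```

View pics/d4.png

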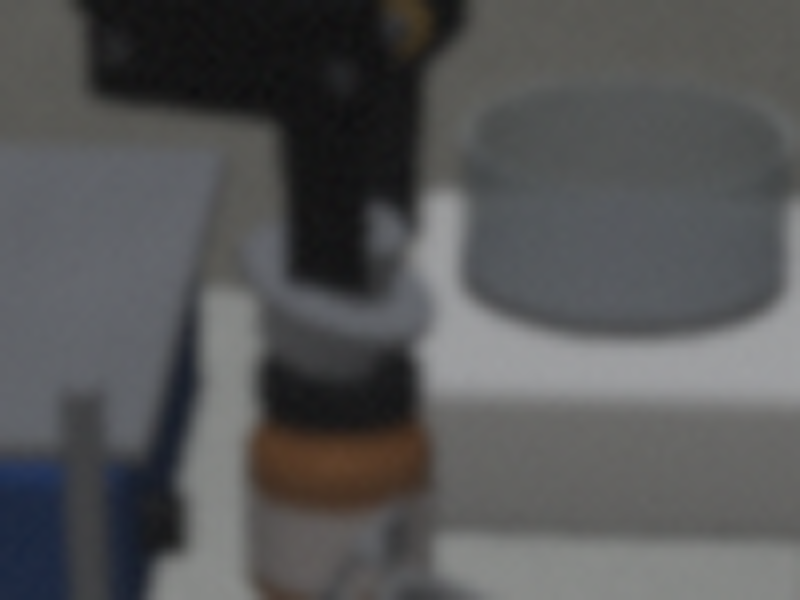

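```bash
python3 - <<'E'
from h import *
from rig import robot,cams
o=robot.get_obs()
for a in((-29,237),(-29.1,230.1),(-33.4,224.8)): print(rel(o,rodpos(*a)))
E
```

```text
[-0.0505 -0.0001  0.0232 -0.0064]
[-0.0504 -0.0001  0.0301 -0.0064]
[-0.046  -0.0001  0.0353 -0.0064]
```

>>> send_rows(
  steps=[0.02, -0.0505, 0, 0, 0, 0.02, -0.0505, 0, 0.012, 0, 0.02, -0.0505, 0, 0.023, 0, 0.02, -0.0505, 0, 0.03, 0, 0.02, -0.049, 0, 0.0318, 0, 0.02, -0.0475, 0, 0.0335, 0, 0.02, -0.046, 0, 0.0355, 0, 0.02, -0.046, 0, 0.0355, 0],
)

```text
time: 34.88
position: [0.6512, -0.1599, 0.2249]
tool_rot: [0.139, 0.99, -0.003, 0.004]
ft_force: [-1.0, 0.8, 1.9]
grip_width: 0.0272
```

```bash
python3 - <<'E'
from h import *
from rig import robot,cams
o=robot.get_obs(); st(o); print(rel(o,rodpos(-33.4,224.8)))
E
```

```text
t 34.88 pos [ 0.6512 -0.1599  0.2249] q1,q6 [-0.4056 -1.6968] F [-0.9504  0.8037  1.8559] grip 0.0272 z [ 0.0068 -0.0062 -1.    ]
[-0.0002 -0.0001  0.0002 -0.0063]
```

>>> send_rows(
  steps=[0.02, 0, 0, -0.01, 0, 0.02, 0.005, 0, -0.03, 0, 0.02, 0.045, 0, -0.034, 0, 0.02, 0.045, 0, -0.034, 0],
)

```text
time: 35.38
position: [0.6054, -0.1463, 0.2603]
tool_rot: [0.139, 0.99, -0.003, 0.003]
ft_force: [0.4, -1.0, -1.0]
grip_width: 0.0274
```

```bash
python3 - <<'E'
from h import *
from rig import robot,cams
o=robot.get_obs(); st(o)
sil('d5')
E
```

```text
t 35.38 pos [ 0.6054 -0.1463  0.2603] q1,q6 [-0.4147 -1.706 ] F [ 0.3834 -1.0112 -1.0086] grip 0.0274 z [ 0.006  -0.0059 -1.    ]
142 near -12,-20,37  far -11,-16,38
143 near -12,-18,35  far -6,-11,37
144 near -12,-21,32  far -6,-11,34
145 near -11,-21,29  far -3,-12,32
146 near -12,-20,28  far -1,-12,29
147 near -13,-15,27  far -1,-12,27
148 near -11,-22,22  far -0,-14,24
149 near -12,-19,21  far -1,-11,23
150 near -12,-14,21  far -1,-12,20
151 near -12,-18,17  far -2,-9,19
152 near -12,-20,14  far 2,23,28
153 near -11,-21,11  far -0,23,26
154 near -12,-21,9  far -0,23,24
155 near -13,-17,8  far -2,-8,10
156 near -11,-21,4  far 27,-0,7
157 near -12,-20,2  far 27,6,7
158 near -12,-18,1  far 28,9,6
159 near -13,-4,4  far 25,17,7
160 near -15,2,4  far 29,12,2
161 near -16,5,3  far 28,15,1
162 near -14,7,2  far 24,19,1
163 near -12,8,-0  far 24,20,-1
164 near -12,6,-4  far 14,22,-1
165 near -11,-15,-14  far 21,23,-4
166 near -15,-11,-15  far 26,11,-11
167 near -16,-9,-16  far 25,11,-13
168 near -16,-7,-17  far 29,8,-18
169 near -18,-2,-17  far 25,13,-17
170 near -19,1,-18  far 24,17,-18
171 near -18,6,-19  far 20,19,-19
172 near -18,5,-22  far 18,20,-20
173 near -15,17,-19  far 15,21,-22
174 near -3,8,-27  far 13,21,-24
175 near -2,6,-30  far 9,19,-27
176 near 1,9,-32  far 2,12,-31
```

View pics/d5.png

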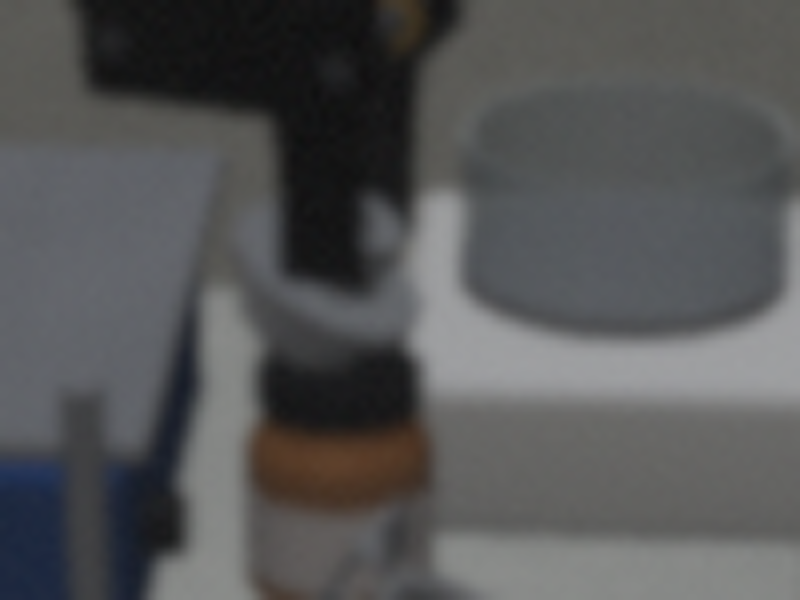

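```bash
python3 - <<'E'
from h import *
from rig import robot,cams
o=robot.get_obs()
for x,z in((-1,45),(-.5,28),(0,20),(0,12),(0,6),(0,2.5)): print(z,rel(o,bar(x,0,z)-EX*.006+np.array([0,0,.0074])))
E
```

```text
45 [ 0.0628 -0.0002  0.0641 -0.0064]
28 [ 0.054  -0.0001  0.0787 -0.0064]
20 [ 0.0497 -0.0001  0.0854 -0.0064]
12 [ 0.0457 -0.      0.0924 -0.0064]
6 [ 0.0428  0.      0.0976 -0.0064]
2.5 [ 0.0411  0.0001  0.1007 -0.0064]
```

>>> send_rows(
  steps=[0.02, 0.04, 0, 0, -0.006, 0.02, 0.063, 0, 0.03, -0.006, 0.02, 0.063, 0, 0.064, -0.006, 0.02, 0.058, 0, 0.072, -0.006, 0.02, 0.054, 0, 0.0787, -0.006, 0.02, 0.052, 0, 0.082, -0.006, 0.02, 0.052, 0, 0.082, -0.006],
)

```text
time: 36.3
position: [0.5589, -0.1337, 0.1783]
tool_rot: [0.136, 0.991, -0.003, 0.005]
ft_force: [0.5, 0.4, -0.4]
grip_width: 0.0274
```

```bash
python3 - <<'E'
from h import *
from rig import robot,cams
o=robot.get_obs(); st(o)
for x,z in((0,24),(0,20),(0,14),(0,8),(0,2.5)): print(z,rel(o,bar(x,0,z)-EX*.006+np.array([0,0,.0074])))
c=shot('side','d6',270,150,80,60)
P=pts(c)
d=P-M;a=d@EX*1000;b=d@EY*1000;zz=d[...,2]*1000
X=a*.866+zz*.5;Z=-a*.5+zz*.866
m=(abs(b)<35)&(Z>-5)&(Z<45)&(abs(X)<40)
for v in range(150,215):
    k=np.nonzero(m[v])[0]
    if len(k)>1:
        i=k[np.argmin(X[v,k])];j=k[np.argmax(X[v,k])];print(v,*(f"{X[v,t]:.0f},{b[v,t]:.0f},{Z[v,t]:.0f}" for t in(i,j)))
E
```

```text
t 36.3 pos [ 0.5589 -0.1337  0.1783] q1,q6 [-0.4277 -1.7242] F [ 0.5039  0.3748 -0.3833] grip 0.0274 z [ 0.0098 -0.0075 -0.9999]
24 [ 0.0005 -0.      0.0004 -0.0003]
20 [-0.0014  0.      0.0039 -0.0003]
14 [-0.0044  0.      0.0091 -0.0003]
8 [-0.0073  0.0001  0.0143 -0.0003]
2.5 [-0.01    0.0001  0.0191 -0.0003]
192 -1,-14,44 1,-12,44
193 -7,-18,44 33,-2,21
194 -9,-15,44 33,1,20
195 -10,-21,39 34,10,21
196 -11,-21,36 37,-3,8
197 9,26,45 35,2,9
198 -12,2,44 35,8,9
199 -13,3,43 36,4,3
200 -13,7,42 35,4,1
201 -16,-20,25 36,8,-0
202 -19,-17,26 36,7,-5
203 -20,-13,27 24,3,-0
204 -23,-10,27 23,5,-1
205 -25,-7,27 23,5,-4
206 -26,-5,26 22,11,-3
207 -25,2,27 21,12,-4
208 -27,-1,23 19,16,-4
209 -26,8,25 16,19,-3
210 -25,15,25 15,22,-3
211 -21,25,25 13,22,-5
212 -21,-8,1 10,23,-5
213 -22,-5,1 4,21,-4
214 -23,-4,-1 2,25,-4
```

View pics/d6.png

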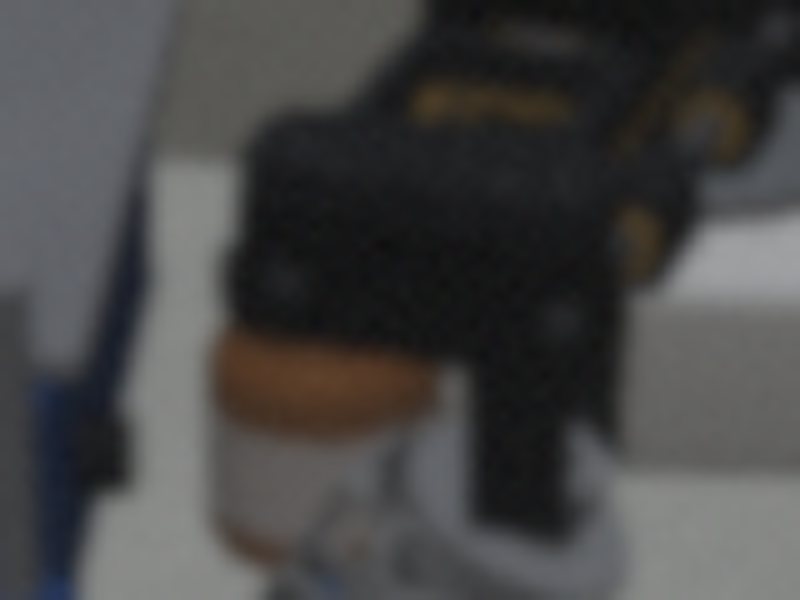

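>>> send_rows(
  steps=[0.02, 0.0004, 0, 0.0008, 0, 0.02, -0.0014, 0, 0.0039, 0, 0.02, -0.003, 0, 0.0065, 0, 0.02, -0.0044, 0, 0.0091, 0, 0.02, -0.006, 0, 0.012, 0, 0.02, -0.006, 0, 0.012, 0],
  force=15,
)

```text
time: 37.1
position: [0.5633, -0.1363, 0.1663]
tool_rot: [0.136, 0.991, -0.004, 0.004]
ft_force: [-4.3, -2.4, 1.5]
grip_width: 0.0276
```

```bash
python3 - <<'E'
from h import *
from rig import robot,cams
o=robot.get_obs(); st(o)
for x,z in((0,11),(0,8),(0,2.5),(0,1)): print(z,rel(o,bar(x,0,z)-EX*.006+np.array([0,0,.0074])))
c=shot('side','d7',270,150,80,60)
E
```

```text
t 37.1 pos [ 0.5633 -0.1363  0.1663] q1,q6 [-0.4271 -1.7223] F [-4.2973 -2.4     1.5411] grip 0.0276 z [ 0.0069 -0.0092 -0.9999]
11 [-0.001   0.0013 -0.0003  0.0003]
8 [-0.0025  0.0013  0.0023  0.0003]
2.5 [-0.0052  0.0013  0.0071  0.0003]
1 [-0.006   0.0013  0.0084  0.0003]
```

View pics/d7.png

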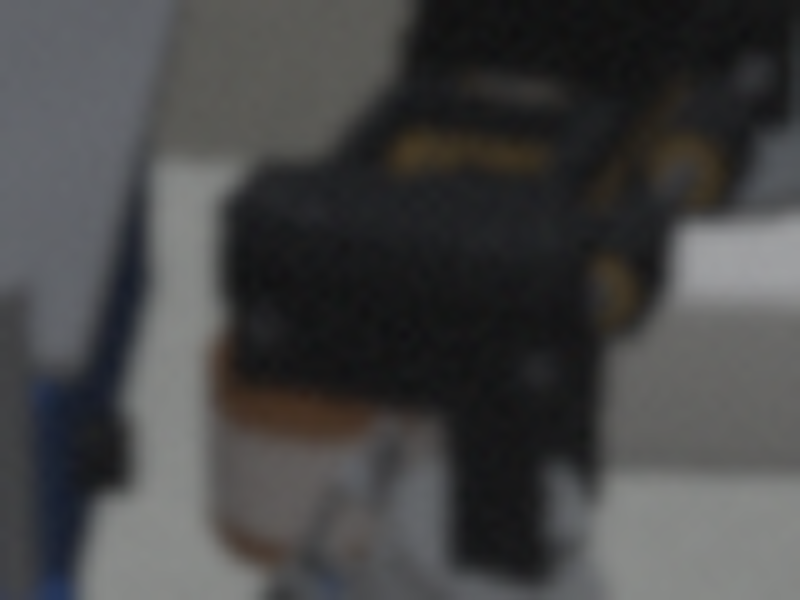

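>>> send_rows(
  steps=[0.02, -0.0005, 0, 0.0015, 0, 0.02, -0.0014, 0, 0.003, 0, 0.02, -0.0024, 0, 0.0048, 0, 0.02, -0.0034, 0, 0.0065, 0, 0.02, -0.0044, 0, 0.008, 0, 0.02, -0.0044, 0, 0.008, 0],
  force=25,
)

```text
time: 37.9
position: [0.5664, -0.1371, 0.1585]
tool_rot: [0.135, 0.991, -0.004, 0.003]
ft_force: [-5.3, -0.7, 5.7]
grip_width: 0.0274
```

```bash
cat >> h.py <<'E'
def capview(tag):
    c=shot('side',tag,270,150,80,60); P=pts(c)
    d=P-M;a=d@EX*1000;b=d@EY*1000;zz=d[...,2]*1000
    X=a*.866+zz*.5;Z=-a*.5+zz*.866
    m=(abs(b)<35)&(Z>-12)&(Z<45)&(abs(X)<48)
    for v in range(150,222):
        k=np.nonzero(m[v])[0]
        if len(k)>1:
            i=k[np.argmin(X[v,k])];j=k[np.argmax(X[v,k])];print(v,*(f"{X[v,t]:.0f},{b[v,t]:.0f},{Z[v,t]:.0f}" for t in(i,j)))
E
python3 - <<'E'
from h import *
from rig import robot,cams
o=robot.get_obs(); st(o)
for x,z in((0,11),(0,8),(0,2.5),(0,1)): print(z,rel(o,bar(x,0,z)-EX*.006+np.array([0,0,.0074])))
capview('d8')
E
```

```text
t 37.9 pos [ 0.5664 -0.1371  0.1585] q1,q6 [-0.426  -1.7211] F [-5.3261 -0.7332  5.7144] grip 0.0274 z [ 0.0041 -0.0083 -1.    ]
11 [ 0.0021  0.0012 -0.0082  0.0005]
8 [ 0.0007  0.0012 -0.0056  0.0005]
2.5 [-0.0021  0.0012 -0.0008  0.0005]
1 [-0.0028  0.0012  0.0005  0.0005]
191 1,-19,44 2,-18,43
192 -1,-23,39 1,-17,41
193 -2,-18,40 -0,-17,39
194 -3,-19,37 -1,-18,36
195 -4,-22,34 36,4,17
196 -6,-23,31 37,-1,9
197 -5,-17,31 37,3,9
198 -6,-20,27 38,4,5
199 -8,-18,26 36,9,7
200 -9,-16,25 37,6,1
201 -10,-18,22 37,10,-0
202 -12,-18,20 36,6,-5
203 -13,-9,23 37,4,-10
204 -14,-6,23 36,7,-11
205 -15,-5,21 23,9,-2
206 -17,-1,21 24,0,-11
207 -16,9,24 22,8,-8
208 -18,-17,6 21,12,-8
209 -21,-14,7 22,13,-11
210 -22,-13,5 19,16,-10
211 -25,-12,5 15,21,-7
212 -27,-11,4 14,20,-10
213 -28,-8,3 13,21,-12
214 -29,-3,4 10,22,-11
215 -28,1,3 7,25,-11
216 -30,6,4 5,26,-12
217 -29,8,1 0,26,-11
218 -27,11,-2 -5,24,-11
219 -24,7,-10 -11,23,-10
220 -22,15,-9 -16,20,-11
```

View pics/d8.png

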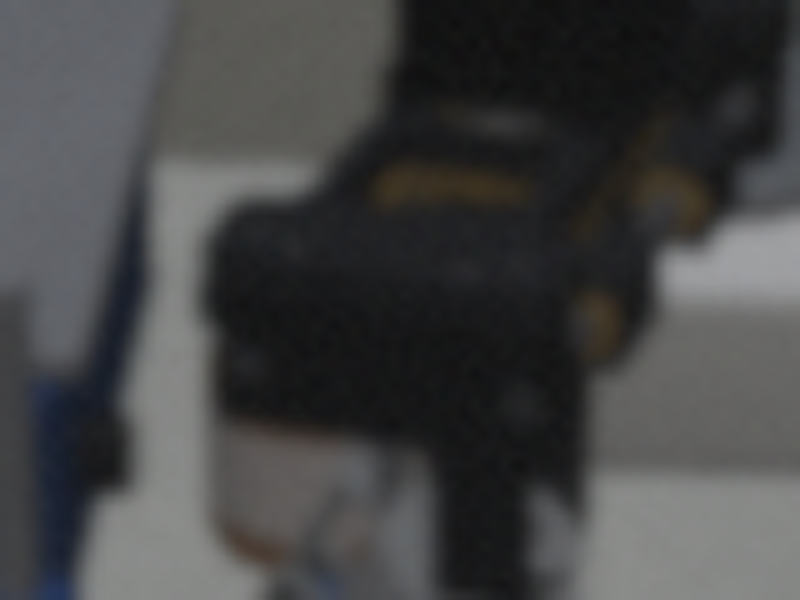

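>>> send_rows(
  steps=[0.02, -0.0008, 0, 0.0015, 0, 0.02, -0.0015, 0, 0.003, 0, 0.02, -0.002, 0, 0.004, 0, 0.02, -0.002, 0, 0.004, 0],
  force=30,
)

```text
time: 38.45
position: [0.5685, -0.1378, 0.1573]
tool_rot: [0.135, 0.991, -0.004, 0.003]
ft_force: [-6.2, -0.3, 17.8]
grip_width: 0.027
```

```bash
python3 - <<'E'
from h import *
from rig import robot,cams
o=robot.get_obs(); st(o)
for x,z in((0,2.5),(0,1)): print(z,rel(o,bar(x,0,z)-EX*.006+np.array([0,0,.0074])))
capview('d9')
E
```

```text
t 38.45 pos [ 0.5685 -0.1378  0.1573] q1,q6 [-0.4254 -1.7207] F [-6.1543 -0.335  17.8194] grip 0.027 z [ 0.0048 -0.0093 -0.9999]
2.5 [ 0.0001  0.0014 -0.002   0.0012]
1 [-0.0006  0.0014 -0.0007  0.0012]
191 2,-20,42 4,-17,42
192 1,-22,39 3,-15,41
193 -0,-21,37 2,-17,38
194 -1,-20,35 0,-18,35
195 -3,-23,32 34,10,21
196 -4,-19,31 37,-4,8
197 -5,-23,27 35,2,9
198 -6,-23,25 36,4,7
199 -8,-22,23 36,6,5
200 -9,-21,22 35,6,2
201 -8,-22,18 36,6,-1
202 -10,-16,19 36,4,-6
203 -11,-8,22 35,3,-9
204 -12,-5,22 36,7,-10
205 -14,-3,21 23,14,1
206 -15,3,22 24,3,-9
207 -14,8,21 22,11,-7
208 -18,-21,3 21,12,-8
209 -21,-17,5 20,16,-8
210 -22,-13,5 19,16,-10
211 -25,-14,4 15,18,-9
212 -27,-12,3 16,20,-12
213 -28,-9,2 13,24,-10
214 -27,-2,3 10,22,-12
215 -28,3,4 7,24,-11
216 -30,1,1 2,24,-10
217 -27,12,3 -2,28,-8
218 -27,14,1 -3,26,-11
219 -24,11,-7 -8,25,-12
220 -24,10,-11 -18,17,-11
```

View pics/d9.png

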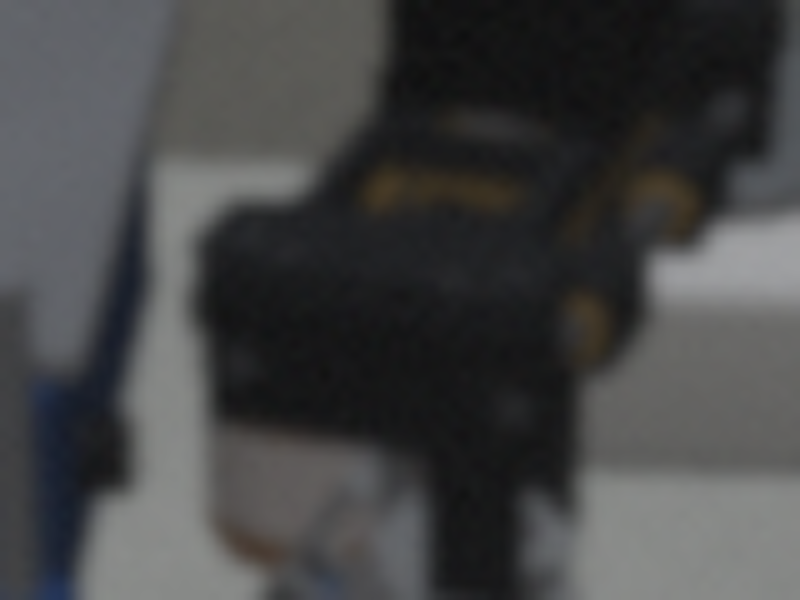

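>>> send_rows(
  steps=[0.045, 0, 0, 0, 0, 0.045, 0, 0, 0, 0, 0.045, 0, 0, 0, 0, 0.045, 0, 0, -0.03, 0, 0.045, 0.02, 0, -0.07, 0, 0.045, 0.08, 0, -0.08, 0, 0.045, 0.13, 0, -0.08, 0, 0.045, 0.13, 0, -0.08, 0],
)

```text
time: 39.5
position: [0.4386, -0.0999, 0.2355]
tool_rot: [0.135, 0.991, -0.003, 0.001]
ft_force: [0.5, 0.5, 0.7]
grip_width: 0.045
```

```bash
python3 - <<'E'
from h import *
from rig import robot,cams
o=robot.get_obs(); st(o)
capview('e1')
shot('top','e2',310,200,60,60)
E
```

```text
t 39.5 pos [ 0.4386 -0.0999  0.2355] q1,q6 [-0.4695 -1.7656] F [0.5022 0.4954 0.6797] grip 0.045 z [ 0.0007 -0.0065 -1.    ]
193 31,-6,20 33,-3,21
194 30,-5,19 33,4,21
195 29,-8,15 34,9,21
196 27,-7,14 37,-4,8
197 26,-8,11 35,1,9
198 10,-5,22 36,4,7
199 1,-13,21 36,8,5
200 -2,-8,24 35,5,2
201 -5,-10,22 36,7,-1
202 -8,-9,22 36,9,-3
203 -11,-10,21 35,4,-9
204 -12,-5,21 34,6,-9
205 -14,-1,22 23,12,-0
206 -15,4,23 24,2,-11
207 -14,5,20 23,7,-9
208 -18,-21,3 21,9,-10
209 -21,-16,6 20,12,-10
210 -22,-16,3 20,15,-12
211 -23,-11,4 15,17,-10
212 -27,-11,4 14,21,-10
213 -28,-5,5 13,22,-11
214 -27,-2,4 8,25,-8
215 -28,2,4 7,24,-11
216 -28,10,5 3,28,-9
217 -27,14,4 -2,28,-8
218 -25,17,1 -6,24,-10
219 -24,7,-10 -10,22,-12
220 -24,10,-11 -14,22,-11
```

View pics/e1.png

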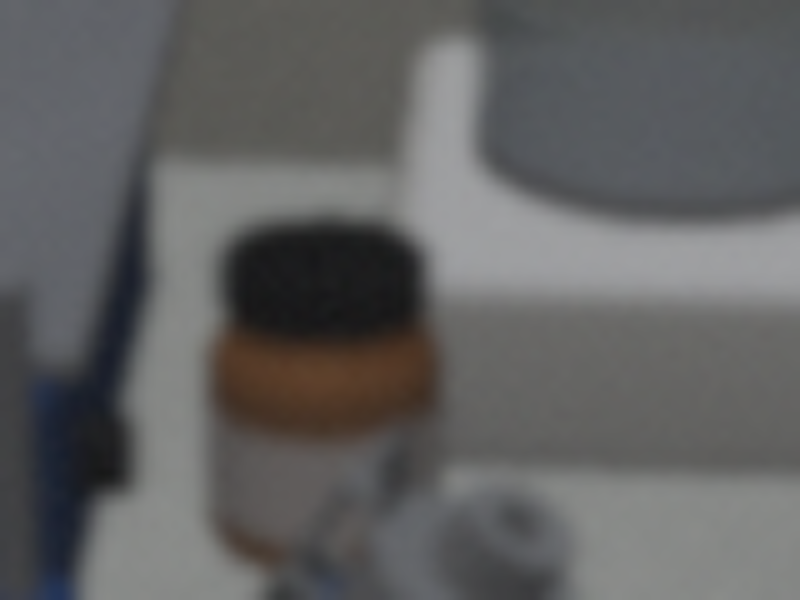

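View pics/e2.png

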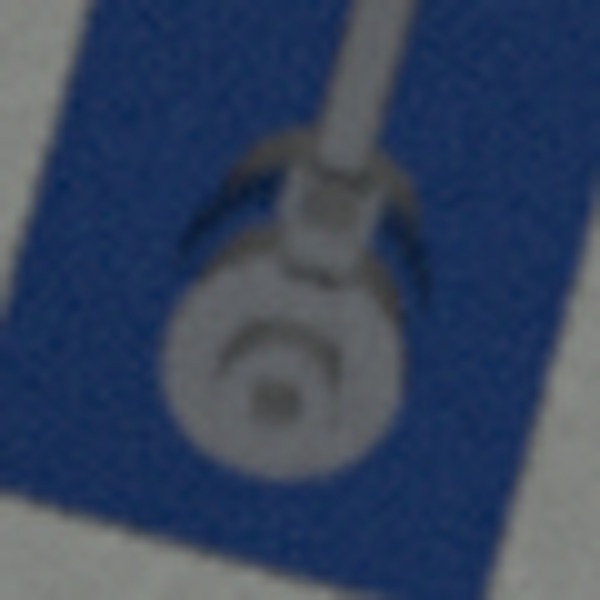

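```bash
python3 - <<'E'
from h import *
from rig import cams
t0=dict(np.load('top0.npz'))
def bf(c):
    d=pts(c)-M;a=d@EX*1000;b=d@EY*1000;zz=d[...,2]*1000
    return a*.866+zz*.5,b,-a*.5+zz*.866
for n in('top','side'):
    c=cams.camera(n);X,b,Z=bf(c);r=np.hypot(X,b)
    for nm,m in(("flange",(r>16)&(r<26)&(X<20)&(Z>-3)&(Z<13)),("grip",(r<12)&(Z>15)&(Z<32))):
        s=np.linalg.lstsq(np.c_[X[m],b[m],np.ones(m.sum())],Z[m],rcond=None)[0]; print(n,nm,m.sum(),"tilt",np.rad2deg(np.arctan(s[:2])),"z",s[2],np.median(Z[m]))
    X0,b0,Z0=bf(dict(np.load(n+'0.npz')))
    for lab,(x,y,z) in(("before",(X0,b0,Z0)),("now",(X,b,Z))):
        m=(abs(y)<7)&(z>12)&(z<26)&(x>22)&(x<45); print(n,lab,"catch top",m.sum(),x[m].mean(),x[m].min(),z[m].mean())
    # bystanders
    P=pts(c);m=((P[...,2]>.006)&(P[...,2]<.2)).astype(np.uint8)
    k,l,stt,ce=cv2.connectedComponentsWithStats(m)
    if n=='top': print([ (P[l==i].mean(0)*1000).round(0).tolist() for i in range(1,k) if 60<stt[i,4]<900])
E
```

```text
top flange 171 tilt [-0.6291  0.1743] z 5.387956710028581 5.0840883191529045
top grip 65 tilt [ 3.4261 -0.5699] z 23.519725384999727 23.275986305673953
top before catch top 14 31.518015068668433 26.655674168089718 17.716983442118273
top now catch top 17 34.59842243559879 28.053355617391453 17.777154714583975
[[757.0, 69.0, 53.0], [719.0, 170.0, 29.0], [649.0, 127.0, 15.0], [643.0, 35.0, 14.0], [526.0, 118.0, 41.0], [448.0, 299.0, 17.0], [435.0, -335.0, 108.0], [30.0, -70.0, 50.0]]
side flange 99 tilt [-0.9994  0.8172] z 4.076584390771728 3.9523784670205835
side grip 49 tilt [2.821  4.3789] z 21.20712815502737 21.727654941656642
side before catch top 15 30.021160081221854 26.523725469716435 16.64284690909394
side now catch top 12 30.251579961770545 26.898092571098672 17.160741113322775
```

```bash
python3 - <<'E'
from h import *
from rig import cams
for n,(u0,v0,w,h) in dict(top=(337,215,12,12),side=(300,190,14,16)).items():
    a=dict(np.load(n+'0.npz'))["color"]; c=cams.camera(n)["color"]
    g=lambda x:cv2.cvtColor(x,cv2.COLOR_RGB2GRAY)
    T=g(a)[v0:v0+h,u0:u0+w]; S=g(c)[v0-4:v0+h+4,u0-4:u0+w+4]
    T=cv2.resize(T,None,fx=6,fy=6,interpolation=cv2.INTER_CUBIC);S=cv2.resize(S,None,fx=6,fy=6,interpolation=cv2.INTER_CUBIC)
    r=cv2.matchTemplate(S,T,cv2.TM_CCOEFF_NORMED);_,mx,_,p=cv2.minMaxLoc(r);print(n,mx,(p[0]-24)/6,(p[1]-24)/6)
    A=np.hstack([x[v0-12:v0+h+12,u0-14:u0+w+14,::-1] for x in(a,c)]); cv2.imwrite(f'pics/f_{n}.png',cv2.resize(A,None,fx=9,fy=9,interpolation=cv2.INTER_CUBIC))
E
```

```text
top 0.9820598363876343 0.0 0.0
side 0.7987295985221863 0.0 0.0
```

View pics/f_side.png

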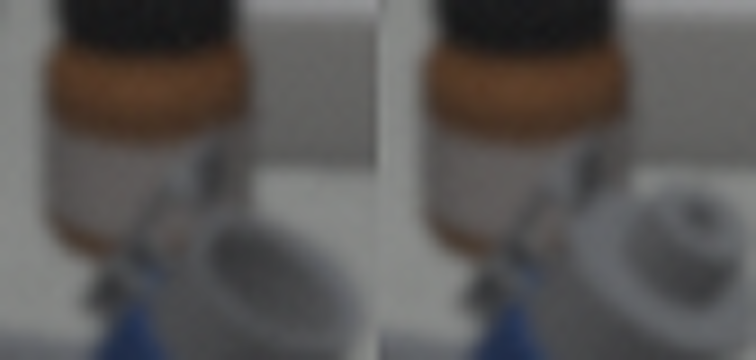

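View pics/f_top.png

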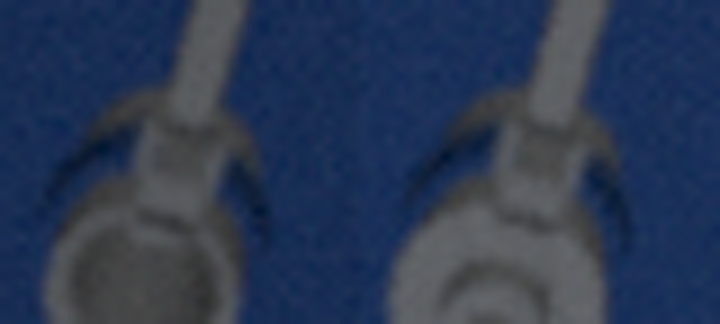

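The catch sits exactly where it was at the start (0.0 px shift in both views), with its nose over the flange, and the flange lies flat at 5 mm. Handing in.

```bash
python3 -c "
from rig import hand_in
print(hand_in())"
```

```text
the job is handed in; nothing more can be done
None
```

The holder is loaded in the order asked: spacer, white filter disc, thick-walled ring. The cap is pressed in with the catch shut over its flange. I handed in at about 40 s on the robot's clock. I tipped each part to about 30° in the grip by pressing its edge on the top of the stand's rod, then let it go in the mouth. The filter disc stuck crooked in the mouth, and one push with the closed fingers sent it down.

**Depths in the bore:**

| Part | Measured | Expected |
|---|---|---|
| Filter disc top, below the rim | 35.6 mm | 35 mm |
| Thick-walled ring top, below the rim | 17.0 mm | 17 mm |
| Cap flange top, above the rim | 5.4 mm (top camera), 4.1 mm (side camera) | 5 mm |

- **Spacer:** I only saw it in the bore. Its depth is implied by the disc resting on it at the right depth.
- **Cap:** the flange lies flat to within 1°.
- **Catch:** both cameras show it back at its starting position with no shift, and its nose over the flange. The side match was weaker (0.80). A rough depth average from the top camera was 3 mm off the starting value. I put that down to edge noise, because the images and the side camera's depth disagree with it.
- **Other things on the bench:** those I could recheck had not moved. In the last check the arm hid the yellow spacer look-alike and the dish from the top camera, so I did not confirm those two. I did not recheck the jar.

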